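Turn the roller shafts' flats up under the housing cover

TASK

The set screws go in from above next, so every shaft in the roller housing must lie with its milled flat facing straight up: lift the loose cover off its pins by the handle and lay it flat on the grey mat, feel or look where each shaft's flat is and turn the shaft in its own saddles until the flat faces up, then put the cover back over both pins, fully down. Leave the other things on the bench where they are.

Things in the scene. Friction and masses are not known exactly. Their poses are not given: they have to be found in the camera images.
- housing: Roller housing fixed to the bench: grey base plate 80 (x) x 562 (y) x 8 mm, four pairs of V-shaped aluminium saddles in one line along its y. A shaft in its saddles lies along y, axis 60 mm above the bench. Saddles: 8 mm thick, 56 wide, up to axis height. End blocks 50 x 30 mm at y = -261, +261 mm, 84 mm high, each with a pin. Origin: centre of underside, z up.
- cover_home (a point): Point on the housing's centre line, level with the tops of the end blocks (84 mm above the bench). The cover's origin is here when it is seated. The two upright pins stand 261 mm either side of it along the housing's y; they are 12 mm thick, 16 mm high, tapering to 6 mm over the last 9 mm.
- shaft0: Steel shaft, 36 mm thick, 110 mm long, 0.2-0.4 kg, loose in the saddles at housing y = -183 mm; may be absent. Origin mid-length on its axis. Own z: along it, to the end with the flat (housing +y). Own x: straight out of the flat, which is the last 30 mm (z 25 to 55), 8 mm off the axis. Saddles bear at z = -46 and +16; grip across between them, about z = -15. It stays where it is turned.
- shaft1: Steel shaft, 36 mm thick, 110 mm long, 0.2-0.4 kg, loose in the saddles at housing y = -61 mm; may be absent. Origin mid-length on its axis. Own z: along it, to the end with the flat (housing +y). Own x: straight out of the flat, which is the last 30 mm (z 25 to 55), 8 mm off the axis. Saddles bear at z = -46 and +16; grip across between them, about z = -15. It stays where it is turned.
- shaft2: Steel shaft, 36 mm thick, 110 mm long, 0.2-0.4 kg, loose in the saddles at housing y = +61 mm; may be absent. Origin mid-length on its axis. Own z: along it, to the end with the flat (housing +y). Own x: straight out of the flat, which is the last 30 mm (z 25 to 55), 8 mm off the axis. Saddles bear at z = -46 and +16; grip across between them, about z = -15. It stays where it is turned.
- shaft3: Steel shaft, 36 mm thick, 110 mm long, 0.2-0.4 kg, loose in the saddles at housing y = +183 mm; may be absent. Origin mid-length on its axis. Own z: along it, to the end with the flat (housing +y). Own x: straight out of the flat, which is the last 30 mm (z 25 to 55), 8 mm off the axis. Saddles bear at z = -46 and +16; grip across between them, about z = -15. It stays where it is turned.
- cover: Loose aluminium cover plate 70 (x) x 552 (y) x 4 mm, 0.35 kg, with a hole 19 mm wide at y = -261 and +261 mm. Black bar handle over the middle: 12 mm thick, 90 mm long along y, bar axis 32 mm above the underside, 22 mm clear below the bar. Origin: centre of the underside, z up. Symmetric: either way round is right.
- mat: Grey mat on the bench beyond the housing, 100 (x) x 570 (y) x 3 mm, fixed, parallel to the housing. Origin: centre of its underside. The cover is laid on it, middle over middle to some 4 cm.
- screwdriver: Bystander, not part of the job: screwdriver lying on the bench.
- wrench: Bystander, not part of the job: wrench lying on the bench.
- jar: Bystander, not part of the job: jar of grease, 56 mm wide, 75 mm high.
- tape: Bystander, not part of the job: roll of tape, 90 mm wide, 24 mm high.
- screw_tray: Bystander, not part of the job: open blue tray 120 x 90 x 35 mm.
- brush: Bystander, not part of the job: brush lying on the bench.
- roller_wheel: Bystander, not part of the job: grey wheel 60 mm wide, 26 mm high.

How it is judged (in metres and radians):
On the way, in this order (a step that is already met when the one before it is completed fails the run):
1. the cover lies flat on the mat, let go (height (world z) of cover below 0.008 m and angle between cover's own z axis and vertical below 0.04 rad and x of cover in the frame of mat between -0.04 and 0.04 m and y of cover in the frame of mat between -0.06 and 0.06 m and linear speed of cover below 0.02 m/s and contact force between the fingers and cover below 0.2 N), for 0.3 s.
2. every shaft lies in its saddles with its flat up, the cover still off (angle between each of shaft0, shaft1, shaft2, shaft3's own x axis and vertical below 0.2 rad and z of shaft0 in the frame of housing between 0.056 and 0.064 m and x of shaft0 in the frame of housing between -0.005 and 0.005 m and y of shaft0 in the frame of housing between -0.198 and -0.168 m and z of shaft1 in the frame of housing between 0.056 and 0.064 m and x of shaft1 in the frame of housing between -0.005 and 0.005 m and y of shaft1 in the frame of housing between -0.076 and -0.046 m and z of shaft2 in the frame of housing between 0.056 and 0.064 m and x of shaft2 in the frame of housing between -0.005 and 0.005 m and y of shaft2 in the frame of housing between 0.046 and 0.076 m and z of shaft3 in the frame of housing between 0.056 and 0.064 m and x of shaft3 in the frame of housing between -0.005 and 0.005 m and y of shaft3 in the frame of housing between 0.168 and 0.198 m and angular speed of each of shaft0, shaft1, shaft2, shaft3 below 0.1 rad/s and height (world z) of cover below 0.03 m), for 0.3 s.
3. the cover is fully down over both pins (horizontal distance between cover and cover_home below 0.006 m and z of cover in the frame of housing between 0.082 and 0.0865 m and angle between the y axis of cover and the y axis of housing, either way round below 0.03 rad and angle between cover's own z axis and vertical below 0.03 rad), for 0.3 s.
At the end, for the whole second after the job is handed in: every shaft lies in its own saddles (axis within 4 to 5 mm, 15 mm lengthways) with its flat within 11 degrees of straight up, and the cover lies level over both pins, fully down on the end blocks (within 2.5 mm), all at rest (all of step 3 and angle between each of shaft0, shaft1, shaft2, shaft3's own x axis and vertical below 0.2 rad and z of shaft0 in the frame of housing between 0.056 and 0.064 m and x of shaft0 in the frame of housing between -0.005 and 0.005 m and y of shaft0 in the frame of housing between -0.198 and -0.168 m and z of shaft1 in the frame of housing between 0.056 and 0.064 m and x of shaft1 in the frame of housing between -0.005 and 0.005 m and y of shaft1 in the frame of housing between -0.076 and -0.046 m and z of shaft2 in the frame of housing between 0.056 and 0.064 m and x of shaft2 in the frame of housing between -0.005 and 0.005 m and y of shaft2 in the frame of housing between 0.046 and 0.076 m and z of shaft3 in the frame of housing between 0.056 and 0.064 m and x of shaft3 in the frame of housing between -0.005 and 0.005 m and y of shaft3 in the frame of housing between 0.168 and 0.198 m and angular speed of each of shaft0, shaft1, shaft2, shaft3 below 0.1 rad/s and linear speed of cover below 0.02 m/s); the robot touches nothing.
It fails at once if another thing on the bench is moved by over 4 cm (distance of any of screwdriver, wrench, jar, tape, screw_tray, brush, roller_wheel from where it was at the start of the episode above 0.04 m).
Of shaft0, shaft1, shaft2, shaft3 only 3 to 4 are there at a start; the rules pass over those that are not, and their reading is None.
At some moment in a run one of cover may be knocked a few centimetres aside while the robot is not near it.
Once in a run the grip may slacken for a moment while it holds something.
It also fails if it takes over 210 s, if anything falls off the work surface, if the arm or the gripper's body presses on something with over 40 N, if the wrist force passes 120 N, or if a joint passes its speed limit or range.

ROBOT

A 6-joint arm with a two-finger parallel gripper is mounted at the origin on the work surface. World frame = base frame: x ahead of the robot, y to its left, z up, the work surface at z = 0. Lengths are in mm, angles in rad, forces in N, time in s.
With the tool pointing down it reaches from about 275 to 825 mm from the base axis. Payload 4.9 kg.
Tool frame: the origin (TCP) lies midway between the tips of the shut fingers; the grasp point (between the pads) lies 19 mm behind it; z points along the fingers, y is the line along which they close (so a half turn about z gives the same grasp; the last joint's range is limited). The gripper opens to 85 mm and grips with 20 to 120 N. Pads are 22 mm wide; open, the fingers measure 114 mm over their backs; the gripper's body (76 mm by 85 mm) begins 54 mm behind the grasp point. The pads swing forward as they close: fully open they stand 13 mm farther back than shut.
Start: joints at [1.214, 0.326, -0.193, 1.052, 0, 1.437], TCP at [121.522, 536.424, 231.281] pointing down, gripper open.
Joint ranges: [-2.65, 2.65], [-0.97, 1.79], [-1.3, 1.35], [-1.93, 2.1], [-1.47, 1.37], [-3.14, 3.14]. Speed limits (rad/s): [2.57, 2.57, 3.14, 3.14, 3.14, 3.14].

INTERFACE

Orientations are given as a rotation vector (axis times angle).
In Python, from plant import bot gives the robot as it stands.
- The arm moves only by the shell command python3 -m inch 'ROWS' [FORCE]. ROWS is a JSON object of lists of equal length, an entry for each row: "linear": the shift along the tool's x, y, z in mm, a list of three; "twist": the turn, a rotation vector about the tool's x, y, z in rad, a list of three; "grip": the closure, from -1 (fully open) to 1 (shut), so that 0 is half open. In form: {"linear": [[x, y, z], ...], "twist": [[rx, ry, rz], ...], "grip": [grip, ...]}. A call has 1 to 10 rows; each row is the pose to reach, as a shift and turn from the pose commanded when the call began, along the tool's axes at that moment; what a row does not reach only later rows make up. A row lasts 1/8 s, in which the tool goes at most 62.5 mm and 10.7 degrees, less where a joint would pass 70% of its speed; a pose out of reach is approached as far as the arm can. A call with a gripper value outside its range is refused whole. The fingers move at their own pace and stop on an object; FORCE is the grip in N (left out, the last holds). Time passes only in rows, so rows that repeat a pose let the fingers close. It gives the time, the measured TCP pose, the force, the opening and the grip force at its end, in the units of the state.
- bot.sense(): the state, without advancing time (a new reading comes with each control period).
- bot.camera(name): name is "scene" or "top" or "wrist"; returns a dict with "pixels" (400x640x3 uint8, red, green, blue), "mtx" (3x3 intrinsics, pixels), "R" (3x3) and "t" (3): a world point X has camera coordinates R X + t; the wrist camera has in their place "hand_eye" (4x4, takes a point from camera to tool coordinates, whose origin is the TCP and whose axes are the flange's). Camera axes: x right, y down, z forward; pixel columns grow to the right and rows downward; lengths in mm; the calibration is good to about 2 mm. The wrist camera is an equidistant fisheye: a pixel r from the principal point sees the ray r / f radians off the axis. A picture is of the moment at which its call begins: read the wrist's pose just before it. There is no depth.
- bot.job_done(): hands the job in; it is judged then, once.
Trained networks look in a picture, given as the dict that the camera call returned (one of the last four; its "shot" number tells which), for a name from the list of things; names that differ only in an ending like _2 or _b are one class to them, and where a whole thing is asked for, a point or a joint stands for the part that bears it (a point fixed in the world has none). Each returns a list of dicts, best first, with "confidence" (0 to 1); they miss things now and then, are a little off and sometimes report something else, mostly with a low value. They report only what shows in the picture. A call takes as long as a camera call.
- bot.search_frame(picture, query): "position" ([row, column] in pixels, amid what is visible of it).
- bot.pinpoint(picture, query): "position" ([row, column] in pixels: a listed point, or the origin of a listed thing).
The state is a dict: "t": time; "q": joint angles; "qd": joint speeds; "tau": joint torques, N m; "tcp_pos": TCP position; "tool_rot": TCP orientation; "contact_force": force on the tool from outside, world axes, zero at the start; "moment": the same for the moment, N m; "width": opening from 0.0 (shut) to 1.0 (fully open); "grasp_force": force on a finger pad.
Only numpy, scipy, OpenCV 4.12 (cv2) and the standard library are available. Lean on these libraries where they do the work, as an engineer would, in place of code of your own. Each camera call takes 0.05 s, during which the arm holds its last target. There are 200 camera calls.

## Working session

There is one attempt and no reset: what is moved stays moved. The work goes in short steps, Python scripts to look and compute and a shell command to move; the robot and the scene stay as the last step left them, time stands still between calls to the robot, and variables do not carry over. Pictures are saved under pics/ and viewed, at most 14 in all, crops included, and the job is handed in when it is done.

```bash
ls; mkdir -p pics
python3 - <<'E'
from plant import bot
import cv2
s=bot.sense();print({k:s[k] for k in('t','tcp_pos','tool_rot','width','contact_force')})
for n in('scene','top'):
    p=bot.camera(n);cv2.imwrite(f'pics/{n}0.png',p['pixels'][:,:,::-1])
    print(n,p['mtx'],p['R'],p['t'])
    for q in('housing','cover_home','cover','mat','shaft0','shaft1','shaft2','shaft3'):
        print(q,[(d['position'],round(d['confidence'],2)) for d in bot.pinpoint(p,q)[:4]])
E
```

```text
pics
{'t': 0.0, 'tcp_pos': array([121.28420208, 535.86786957, 230.47712386]), 'tool_rot': array([-3.49140451e-01, -3.12165443e+00,  2.67489479e-03]), 'width': 0.9989061307874693, 'contact_force': array([ 0.1461836 ,  0.20354839, -0.34512854])}
scene [[435.69294172   0.         318.35599379]
 [  0.         435.69294172 197.17597107]
 [  0.           0.           1.        ]] [[ 0.04438938  0.99900877 -0.00332664]
 [ 0.58749528 -0.0287974  -0.80871503]
 [-0.80800921  0.03394398 -0.58819124]] [  -8.0325529  -234.96870011 1750.4595884 ]
housing [([227.9, 309.4], 0.88)]
cover_home [([200.4, 305.4], 0.68)]
cover [([199.3, 309.4], 0.67), ([223.2, 309.7], 0.31)]
mat [([254.8, 321.0], 0.98)]
shaft0 [([208.7, 331.5], 0.71), ([211.2, 244.0], 0.52), ([208.7, 291.5], 0.52), ([205.0, 370.7], 0.52)]
shaft1 [([208.7, 331.5], 0.71), ([211.2, 244.0], 0.52), ([208.7, 291.5], 0.52), ([205.0, 370.7], 0.52)]
shaft2 [([208.7, 331.5], 0.71), ([211.2, 244.0], 0.52), ([208.7, 291.5], 0.52), ([205.0, 370.7], 0.52)]
shaft3 [([208.7, 331.5], 0.71), ([211.2, 244.0], 0.52), ([208.7, 291.5], 0.52), ([205.0, 370.7], 0.52)]
top [[493.84352724   0.         315.26373195]
 [  0.         493.84352724 200.52886276]
 [  0.           0.           1.        ]] [[ 0.01591938 -0.99985622 -0.00584048]
 [-0.99800863 -0.01553285 -0.06113511]
 [ 0.0610356   0.00680209 -0.99811241]] [   4.99602799  531.62352842 1456.36534105]
housing [([198.8, 335.4], 0.76)]
cover_home [([198.7, 332.8], 0.6), ([157.3, 454.0], 0.33)]
cover [([196.4, 333.1], 0.79)]
mat [([154.9, 327.6], 0.84)]
shaft0 []
shaft1 []
shaft2 []
shaft3 []
```

```bash
cat > h.py <<'E'
import numpy as np,cv2
from scipy.spatial.transform import Rotation as Ro
from plant import bot
def ray(p,uv):
    c=np.linalg.inv(p['mtx'])@[uv[0],uv[1],1]; R=np.array(p['R']);return -R.T@p['t'],R.T@c
def hit(p,rc,z):
    o,d=ray(p,(rc[1],rc[0]));return (o+d*(z-o[2])/d[2])[:2].round(1)
def wr(s,p):   # wrist camera pose: world R,t of camera
    T=np.eye(4);T[:3,:3]=Ro.from_rotvec(s['tool_rot']).as_matrix();T[:3,3]=s['tcp_pos'];return T@np.array(p['hand_eye'])
def whit(s,p,rc,z):
    T=wr(s,p);m=p['mtx'];a=np.array([rc[1]-m[0][2],rc[0]-m[1][2]]);r=np.hypot(*a);th=r/m[0][0]
    d=T[:3,:3]@np.r_[a/r*np.sin(th),np.cos(th)];o=T[:3,3];return (o+d*(z-o[2])/d[2])[:2].round(1)
def rect(s,p,c,half,f=500,w=800,h=600,up=None,eye=None):
    pass
def todo(target,rz=0):  # shift in tool axes to target tcp
    s=bot.sense();return Ro.from_rotvec(s['tool_rot']).inv().apply(np.array(target)-s['tcp_pos']).round(1)
E
python3 - <<'E'
from h import *
p=bot.camera('top');q=bot.camera('scene')
for n,zs in(('housing',(0,)),('cover',(84,)),('cover_home',(84,)),('mat',(0,))):
    for c in(p,q):
        print(n,[ (hit(c,d['position'],zs[0]),round(d['confidence'],2)) for d in bot.pinpoint(c,n)[:2]])
print([hit(q,d['position'],60) for d in bot.pinpoint(q,'shaft0')])
a=cv2.resize(p['pixels'][90:290,170:490],(800,500),interpolation=2);cv2.imwrite('pics/t1.png',a[:,:,::-1])
E
```

```text
housing [(array([431.5, 423. ]), 0.73), (array([537.1, -46. ]), 0.69)]
housing [(array([527.6, -45. ]), 0.9)]
cover [(array([539.6, -39.9]), 0.97)]
cover [(array([525.3, -47.7]), 0.6)]
cover_home [(array([537.9, -37.7]), 0.89)]
cover_home [(array([535.7, -46.2]), 0.65)]
mat [(array([674.6, -18.9]), 0.94)]
mat [(array([671.5, -15.3]), 0.76)]
[array([543.9,  17.6]), array([530. , 142.7]), array([540. , -91.5]), array([ 547.3, -224.7])]
```

View pics/top0.png

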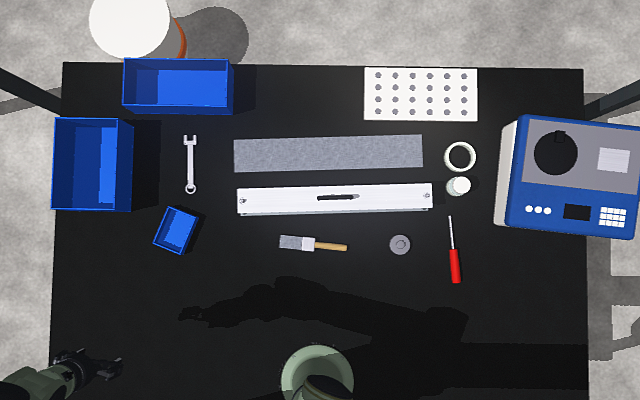

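View pics/scene0.png

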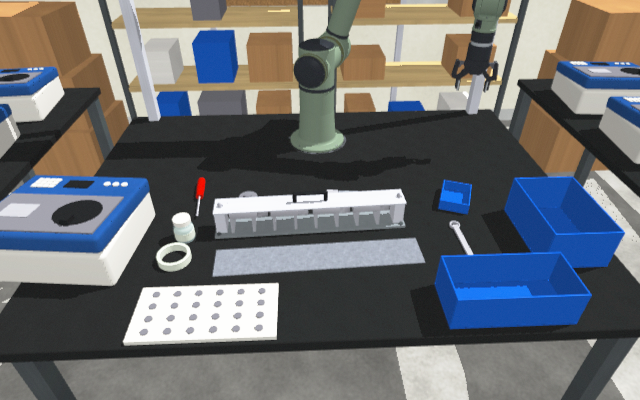

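The top view shows the cover at about (197,335), with pins near (201,242) and (196,427). The mat lies beyond it at (154,328), and the jar and tape stand off the −y end.

View pics/t1.png

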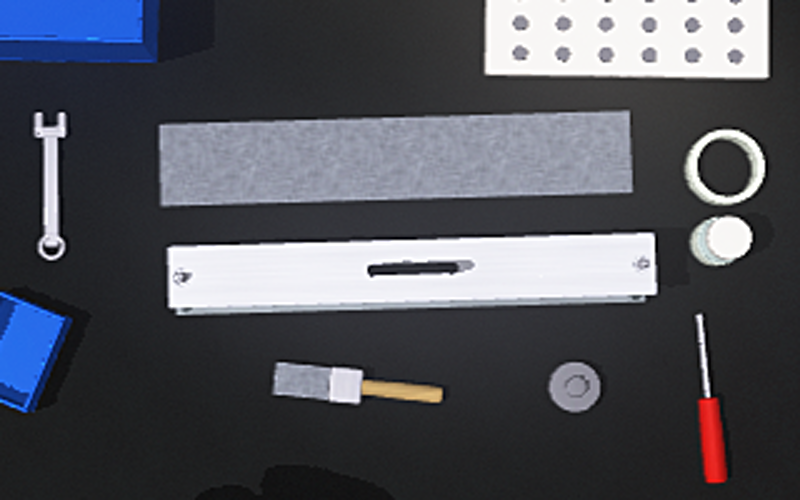

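Run:
```python
from h import *
p=bot.camera('top')
img=p['pixels'].astype(int)
sub=img[170:225,225:445]; m=(sub.min(2)>215).astype(np.uint8)
n,l,st,ce=cv2.connectedComponentsWithStats(m);i=1+st[1:,4].argmax()
pts=np.argwhere(l==i)[:,::-1].astype(np.float32)+[225,170]
box=cv2.boxPoints(cv2.minAreaRect(pts.astype(np.float32)))
print(box,[hit(p,b[::-1],88) for b in box])
# mat by color
w=np.array([hit(p,b[::-1],3) for b in [(233.5,139.5),(423,134.5),(423,165.5),(234,172)]]);print(w,w.mean(0))
```

```text
[[237.3238  188.33359]
 [430.93716 182.80176]
 [431.63867 207.35315]
 [238.0253  212.88498]] [array([558.4, 235. ]), array([ 582.6, -314.7]), array([ 512.9, -316.8]), array([488.6, 231.2])]
[[ 714.   264.5]
 [ 737.8 -309.8]
 [ 643.3 -310. ]
 [ 614.8  260.4]] [677.475 -23.725]
```

```bash
python3 -m inch '{"linear":[[-53,-47,-40],[-106,-94,-70],[-159,-141,-70],[-212,-188,-70],[-265,-235,-70],[-318,-282,-70],[-371,-329,-70],[-424,-376,-70],[-477,-423,-70],[-510,-452,-70]],"twist":[[0,0,0.13],[0,0,0.26],[0,0,0.39],[0,0,0.52],[0,0,0.65],[0,0,0.78],[0,0,0.91],[0,0,1.04],[0,0,1.17],[0,0,1.304]],"grip":[-1,-1,-1,-1,-1,-1,-1,-1,-1,-1]}' 80
python3 - <<'E'
from h import *
bot.sense()
import subprocess
s=bot.sense();p=bot.camera('wrist');cv2.imwrite('pics/w1.png',p['pixels'][:,:,::-1])
print(s['tcp_pos'],s['tool_rot'],s['q']);print(p['mtx'],p['hand_eye'])
for n,z in(('cover',84),('cover_home',84),('mat',0),('housing',0)):
    print(n,[(whit(s,p,d['position'],z),round(d['confidence'],2),d['position']) for d in bot.pinpoint(p,n)[:2]])
E
```

```text
t: 2.75
tcp_pos: [478.8, 38.3, 301.5]
tool_rot: [2.177, 2.264, 0.001]
contact_force: [1.6, 0.4, -0.1]
width: 0.996
grasp_force: 0.0
[478.7549091   38.33449482 301.51063601] [2.17721389e+00 2.26411358e+00 1.29564253e-03] [-7.41500946e-02  1.55421588e-01 -2.36273563e-01  1.17819103e+00
  3.17380695e-04  1.45751906e+00]
[[309.70691629   0.         319.99182738]
 [  0.         309.70691629 204.26983765]
 [  0.           0.           1.        ]] [[-9.91667269e-04 -9.44668827e-01 -3.28024122e-01  8.40447140e+01]
 [ 9.99999505e-01 -9.64685412e-04 -2.44977536e-04  6.13553840e-01]
 [-8.50174436e-05 -3.28024202e-01  9.44669315e-01 -1.42718610e+02]
 [ 0.00000000e+00  0.00000000e+00  0.00000000e+00  1.00000000e+00]]
cover [(array([532.5, -37.4]), 0.69, [231.4, 359.1])]
cover_home []
mat [(array([670.1, -22.6]), 0.71, [203.1, 437.9])]
housing []
```

View pics/w1.png

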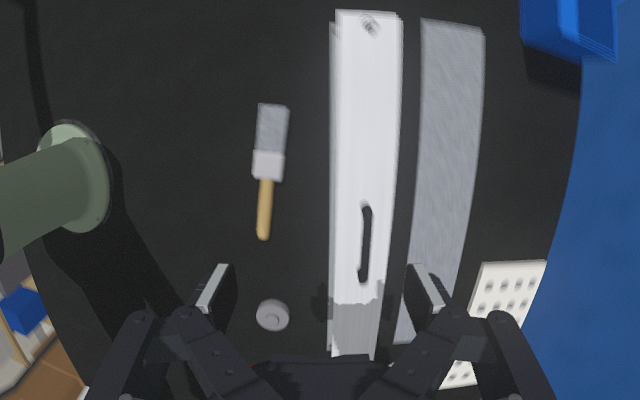

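```bash
python3 -m inch '{"linear":[[0,0,0],[0,0,0]],"twist":[[0,0,0],[0,0,0]],"grip":[-1,-1]}'
cat >> h.py <<'E'
def wproj(s,p,X):
    T=np.linalg.inv(wr(s,p));c=T[:3,:3]@np.array(X)+T[:3,3];m=p['mtx'];r=np.hypot(c[0],c[1]);th=np.arctan2(r,c[2])*m[0][0]
    return np.array([m[0][2]+c[0]/r*th,m[1][2]+c[1]/r*th])
def ortho(s,p,cx,cy,yaw,z,hy,hx,k):
    # rectified view of plane z, housing frame: columns=+y, rows=-x ; k px/mm
    H=int(2*hx*k);W=int(2*hy*k);u,v=np.meshgrid(np.arange(W),np.arange(H));y=u/k-hy;x=hx-v/k
    X=np.stack([cx+x*np.cos(yaw)-y*np.sin(yaw),cy+x*np.sin(yaw)+y*np.cos(yaw),z+0*x],-1)
    T=np.linalg.inv(wr(s,p));c=X@T[:3,:3].T+T[:3,3];m=p['mtx'];r=np.hypot(c[...,0],c[...,1]);th=np.arctan2(r,c[...,2])*m[0][0]
    return cv2.remap(p['pixels'],(m[0][2]+c[...,0]/r*th).astype(np.float32),(m[1][2]+c[...,1]/r*th).astype(np.float32),cv2.INTER_CUBIC)
E
python3 - <<'E'
from h import *
s=bot.sense();p=bot.camera('wrist')
print(s['tcp_pos'],s['tool_rot'],s['q'])
print('cover',[(whit(s,p,d['position'],84),round(d['confidence'],2),d['position']) for d in bot.pinpoint(p,'cover')[:2]])
for z in(116,88): cv2.imwrite(f'pics/o{z}.png',ortho(s,p,535.6,-41.3,.044,z,160,70,2.5)[:,:,::-1])
a=ortho(s,p,535.6,-41.3,.044,122,160,70,2.5);b=ortho(s,p,535.6,-41.3,.044,88,290,70,1.35)
b=cv2.copyMakeBorder(b,0,0,0,max(0,800-b.shape[1]),0)[:,:800]
cv2.imwrite('pics/o1.png',np.vstack([a,b])[:,:,::-1]);print(a.shape,b.shape)
E
```

```text
t: 3.25
tcp_pos: [477.2, 41.4, 301.5]
tool_rot: [2.169, 2.272, 0.0]
contact_force: [0.3, 0.3, 0.4]
width: 1.004
grasp_force: 0.0
[477.20665715  41.41748316 301.48042395] [2.16931454e+00 2.27213290e+00 3.92736269e-04] [-6.77417757e-02  1.53472800e-01 -2.38688948e-01  1.17834116e+00
  8.10138513e-05  1.45676335e+00]
cover [(array([537. , -38.5]), 0.67, [234.7, 363.1])]
(350, 800, 3) (189, 800, 3)
```

View pics/o1.png

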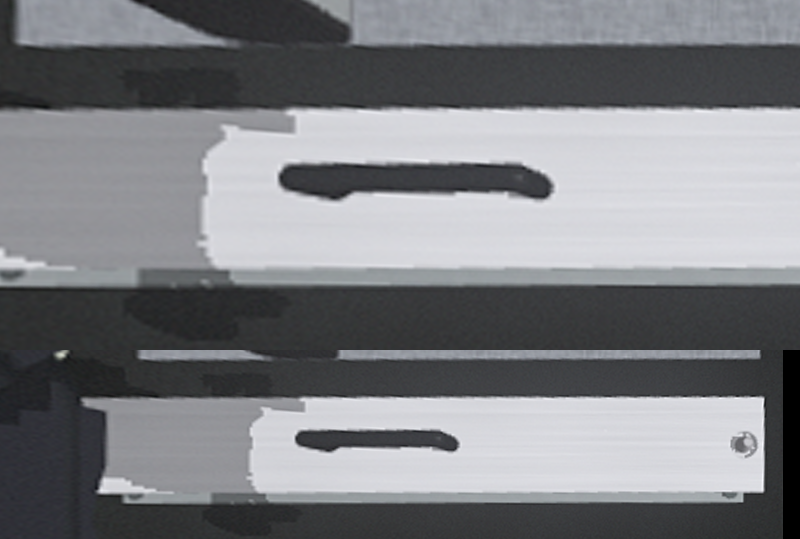

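The handle bar is centred within about 1 mm of (535.5,−40.5), yaw 0.044, with a pin at col 743 of the lower strip. This agrees with the top view, so I go for the handle.

```bash
python3 -m inch '{"linear":[[-42,27,0],[-84,54,40],[-84,54,90],[-84,54,140],[-84,54,180],[-84,54,203],[-84,54,203]],"twist":[[0,0,0],[0,0,0],[0,0,0],[0,0,0],[0,0,0],[0,0,0],[0,0,0]],"grip":[-1,-1,-1,-1,-1,-1,-1]}' 
python3 -m inch '{"linear":[[0,0,0],[0,0,0],[0,0,0],[0,0,0],[0,0,0],[0,0,0],[0,0,0]],"twist":[[0,0,0],[0,0,0],[0,0,0],[0,0,0],[0,0,0],[0,0,0],[0,0,0]],"grip":[0,0.3,0.6,1,1,1,1]}' 100
```

```text
t: 4.22
tcp_pos: [533.7, -40.5, 96.6]
tool_rot: [-2.169, -2.268, 0.003]
contact_force: [-1.2, 0.3, -0.7]
width: 0.997
grasp_force: 0.0
t: 5.1
tcp_pos: [535.6, -41.4, 99.0]
tool_rot: [2.172, 2.269, 0.0]
contact_force: [-2.0, 0.1, 5.7]
width: 0.103
grasp_force: 97.7
```

```bash
python3 -m inch '{"linear":[[0,0,-5],[0,0,-12],[0,0,-22],[0,0,-34],[0,0,-46],[0,0,-50],[0,0,-50]],"twist":[[0,0,0],[0,0,0],[0,0,0],[0,0,0],[0,0,0],[0,0,0],[0,0,0]],"grip":[1,1,1,1,1,1,1]}' 100
python3 - <<'E'
from h import *
s=bot.sense();p=bot.camera('wrist');cv2.imwrite('pics/w2.png',p['pixels'][:,:,::-1])
for z in (0,):print([(whit(s,p,d['position'],z),round(d['confidence'],2)) for d in bot.pinpoint(p,'mat')[:2]])
q=bot.camera('scene');cv2.imwrite('pics/s2.png',cv2.resize(q['pixels'][120:290,130:470],(800,400),interpolation=2)[:,:,::-1])
E
```

```text
t: 5.98
tcp_pos: [535.6, -41.3, 148.7]
tool_rot: [2.172, 2.269, 0.001]
contact_force: [0.3, -1.0, -4.5]
width: 0.106
grasp_force: 97.6
[(array([677.7, -20.9]), 0.88)]
```

View pics/s2.png

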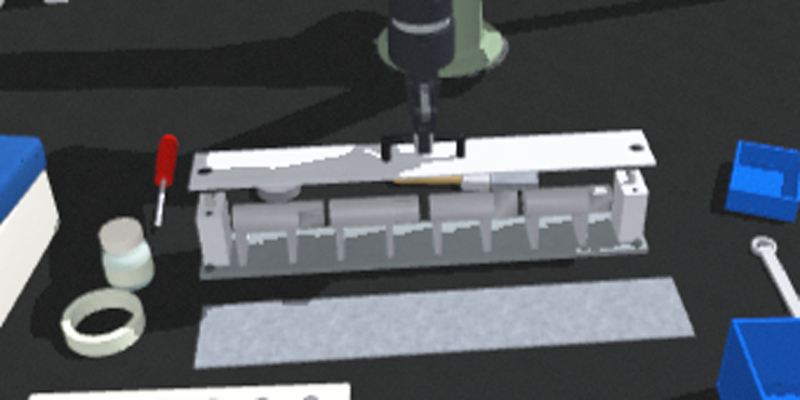

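The cover hangs level over the housing, and all four shafts are visible. I carry it to the mat.

```bash
python3 -m inch '{"linear":[[3,30,0],[7,70,0],[11,110,0],[14,141,10],[14,141,45],[14,141,80],[14,141,110],[14,141,123],[14,141,129],[14,141,130]],"twist":[[0,0,0],[0,0,0],[0,0,0],[0,0,0],[0,0,0],[0,0,0],[0,0,0],[0,0,0],[0,0,0],[0,0,0]],"grip":[1,1,1,1,1,1,1,1,1,1]}' 100
python3 -m inch '{"linear":[[0,0,0],[0,0,1],[0,0,1],[0,0,1]],"twist":[[0,0,0],[0,0,0],[0,0,0],[0,0,0]],"grip":[1,1,1,1]}' 100
```

```text
t: 7.38
tcp_pos: [676.3, -21.2, 18.8]
tool_rot: [2.171, 2.269, 0.001]
contact_force: [0.5, 0.2, -3.8]
width: 0.102
grasp_force: 98.3
t: 7.88
tcp_pos: [676.4, -21.2, 18.1]
tool_rot: [2.171, 2.269, 0.002]
contact_force: [0.4, 0.0, -1.7]
width: 0.102
grasp_force: 98.6
```

```bash
python3 -m inch '{"linear":[[0,0,1],[0,0,1],[0,0,1],[0,0,1],[0,0,1],[0,0,-20],[0,0,-60],[0,0,-120],[0,0,-180],[0,-30,-220]],"twist":[[0,0,0],[0,0,0],[0,0,0],[0,0,0],[0,0,0],[0,0,0],[0,0,0],[0,0,0],[0,0,0],[0,0,0]],"grip":[0.5,0,-1,-1,-1,-1,-1,-1,-1,-1]}' 
python3 -m inch '{"linear":[[0,-50,0],[0,-80,0],[10,-110,0],[20,-110,0],[30,-110,0],[30,-110,0],[30,-110,0]],"twist":[[0,0,0],[0,0,0],[0,0,0],[0,0,0],[0,0,0],[0,0,0],[0,0,0]],"grip":[-1,-1,-1,-1,-1,-1,-1]}'
python3 - <<'E'
from h import *
s=bot.sense();p=bot.camera('wrist');cv2.imwrite('pics/w3.png',p['pixels'][:,:,::-1])
print(s['tcp_pos'],wr(s,p)[:3,3])
print('cover',[(whit(s,p,d['position'],3),round(d['confidence'],2)) for d in bot.pinpoint(p,'cover')[:2]])
a=ortho(s,p,535.6,-41.3,.044,70,285,50,1.4);a=a[:,:798]
b=ortho(s,p,535.6,-41.3,.044,70,130,55,3.05)[:,:798];c=np.zeros((0,798,3),np.uint8)
cv2.imwrite('pics/o3.png',np.vstack([a,b[:,:a.shape[1]]] if b.shape[1]>=a.shape[1] else [a,cv2.copyMakeBorder(b,0,0,0,a.shape[1]-b.shape[1],0)])[:,:,::-1])
E
```

```text
t: 9.12
tcp_pos: [647.6, -22.6, 240.5]
tool_rot: [2.169, 2.267, 0.005]
contact_force: [-0.0, -1.0, 0.3]
width: 0.998
grasp_force: 0.0
t: 10.0
tcp_pos: [535.1, 2.7, 237.0]
tool_rot: [2.172, 2.27, -0.0]
contact_force: [-0.8, -0.2, 0.0]
width: 0.999
grasp_force: 0.0
[535.08016518   2.74017012 236.97824523] [531.97413108  86.75373871 379.68114778]
cover [(array([675.7, -18.6]), 0.86)]
```

View pics/o3.png

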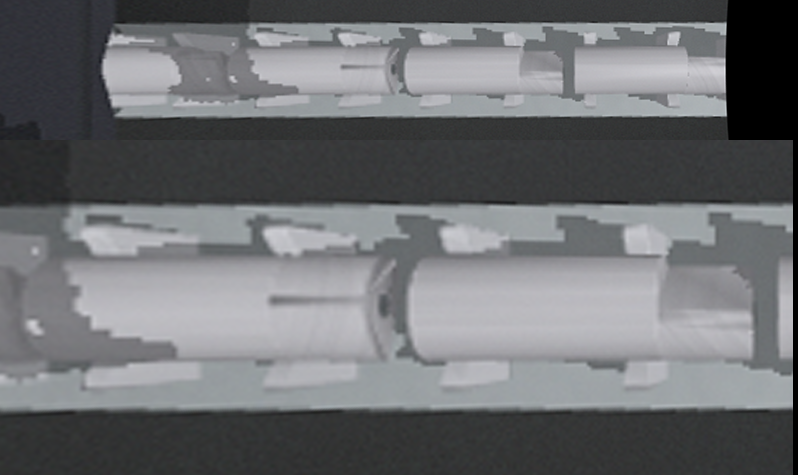

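The strip shows four shafts with flats at their right (+y) ends: shaft2's at about col 705 and shaft1's edge line at (298,315). I take close views of each.

```bash
cat > snap.py <<'E'
from h import *
import sys,pickle
n=sys.argv[1];s=bot.sense();p=bot.camera('wrist')
pickle.dump((s,p),open(f'v{n}.pkl','wb'));print(n,s['tcp_pos'].round(1))
E
python3 -m inch '{"linear":[[40,0,40],[80,0,80],[120,0,97],[159,0,97],[159,0,97],[159,0,97]],"twist":[[0,0,0],[0,0,0],[0,0,0],[0,0,0],[0,0,0],[0,0,0]],"grip":[-1,-1,-1,-1,-1,-1]}' |head -1; python3 snap.py 3
python3 -m inch '{"linear":[[-40,0,0],[-80,0,0],[-122,0,0],[-122,0,0],[-122,0,0]],"twist":[[0,0,0],[0,0,0],[0,0,0],[0,0,0],[0,0,0]],"grip":[-1,-1,-1,-1,-1]}' |head -1; python3 snap.py 2
python3 -m inch '{"linear":[[-40,0,0],[-80,0,0],[-122,0,0],[-122,0,0],[-122,0,0]],"twist":[[0,0,0],[0,0,0],[0,0,0],[0,0,0],[0,0,0]],"grip":[-1,-1,-1,-1,-1]}' |head -1; python3 snap.py 1
python3 -m inch '{"linear":[[-40,0,0],[-80,0,0],[-122,0,0],[-122,0,0],[-122,0,0]],"twist":[[0,0,0],[0,0,0],[0,0,0],[0,0,0],[0,0,0]],"grip":[-1,-1,-1,-1,-1]}' |head -1; python3 snap.py 0
python3 - <<'E'
from h import *
import pickle
t=[]
for n,yh in((0,-143),(1,-21),(2,101),(3,223)):
    s,p=pickle.load(open(f'v{n}.pkl','rb'));y=.044
    t.append(ortho(s,p,535.6-yh*np.sin(y),-41.3+yh*np.cos(y),y,70,50,37,4))
cv2.imwrite('pics/o4.png',np.vstack([np.hstack(t[:2]),np.hstack(t[2:])])[:,:,::-1])
E
```

```text
t: 10.85
3 [527.7 161.2 140.2]
t: 11.52
2 [532.8  39.  140.4]
t: 12.2
1 [538.  -81.2 140.1]
t: 12.88
0 [ 543.4 -202.5  140. ]
```

View pics/o4.png

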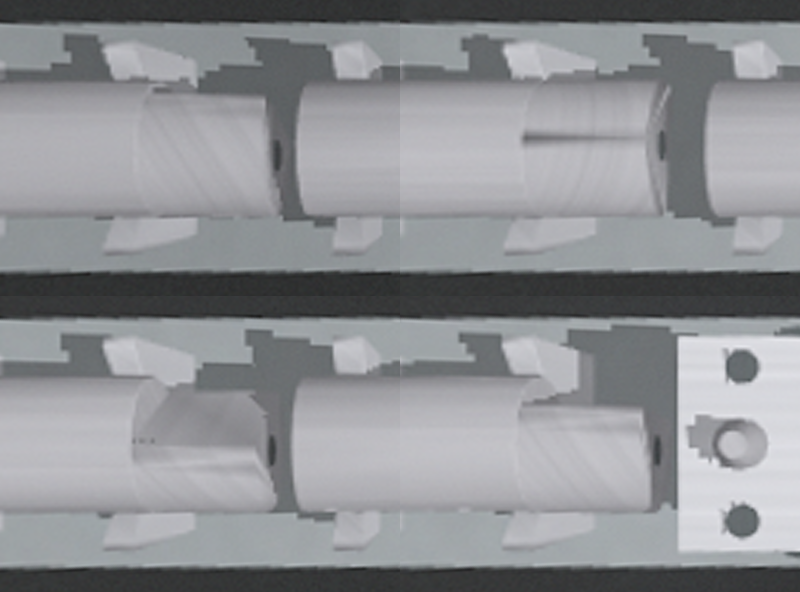

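My readings (angle of the flat from up, toward +x):

| Shaft | Reading | Evidence |
|---|---|---|
| shaft2 (bottom left) | about 61° | both flat edges visible, rows 446 and 388 |
| shaft0 | about 110° | silhouette cut on the +x side, row 95 |
| shaft3 | about 96° | silhouette cut on the +x side, row 405 |
| shaft1 | about 180° | round on top, with a seam line at row 138 |

I start with shaft0: straddle it, pre-tilt, grip and turn.

```bash
python3 -m inch '{"linear":[[-36.3,-0.8,0],[-36.3,-0.8,30],[-36.3,-0.8,60],[-36.3,-0.8,85],[-36.3,-0.8,99],[-36.3,-0.8,99],[-36.3,-0.8,99]],"twist":[[0,0,0],[0,0,0],[0,0,0],[0,0,0],[0,0,0],[0,0,0],[0,0,0]],"grip":[-0.4,-0.4,-0.4,-0.4,-0.4,-0.4,-0.4]}' 40
python3 -m inch '{"linear":[[0,-2.8,-0.2],[0,-5.6,-0.8],[0,-8.3,-1.9],[0,-10.7,-3.3],[0,-13,-5.1],[0,-14.9,-7.2],[0,-14.9,-7.2],[0,-14.9,-7.2]],"twist":[[0.15,0,0],[0.3,0,0],[0.45,0,0],[0.6,0,0],[0.75,0,0],[0.9,0,0],[0.9,0,0],[0.9,0,0]],"grip":[-0.4,-0.4,-0.4,-0.4,-0.4,-0.4,-0.4,-0.4]}' 40
python3 -c "
from h import *
print(bot.sense()['q'].round(2))"
```

```text
t: 13.8
tcp_pos: [545.1, -240.3, 42.3]
tool_rot: [2.17, 2.269, 0.001]
contact_force: [0.3, -0.5, 0.3]
width: 0.706
grasp_force: 0.0
t: 14.8
tcp_pos: [529.9, -241.3, 48.8]
tool_rot: [-1.655, -1.729, 0.832]
contact_force: [-0.7, -0.6, 0.3]
width: 0.702
grasp_force: 0.0
[-0.38  1.32  0.86  1.96 -0.33  1.29]
```

```bash
python3 -m inch '{"linear":[[0,0,0],[0,0,0],[0,0,0],[0,0,0],[0,0,0]],"twist":[[0,0,0],[0,0,0],[0,0,0],[0,0,0],[0,0,0]],"grip":[0,0.3,1,1,1]}' 40
python3 -m inch '{"linear":[[0,3.5,-0.3],[0,6.9,-1.3],[0,10,-2.9],[0,12.8,-5],[0,15.2,-7.6],[0,17,-10.6],[0,18.3,-13.8],[0,18.9,-17.3],[0,18.9,-20.8],[0,18.3,-24.2]],"twist":[[-0.185,0,0],[-0.37,0,0],[-0.555,0,0],[-0.74,0,0],[-0.925,0,0],[-1.11,0,0],[-1.295,0,0],[-1.48,0,0],[-1.665,0,0],[-1.85,0,0]],"grip":[1,1,1,1,1,1,1,1,1,1]}' 40
python3 -m inch '{"linear":[[0,0,0],[0,0,0]],"twist":[[0,0,0],[0,0,0]],"grip":[1,1]}' 40
python3 -c "
from h import *
print(bot.sense()['q'].round(2))"
```

```text
t: 15.42
tcp_pos: [531.2, -241.9, 53.0]
tool_rot: [-1.658, -1.731, 0.833]
contact_force: [6.9, -0.0, 7.5]
width: 0.408
grasp_force: 39.1
t: 16.68
tcp_pos: [559.1, -240.7, 48.8]
tool_rot: [1.673, 1.742, 0.81]
contact_force: [0.1, -0.7, -4.6]
width: 0.405
grasp_force: 41.3
t: 16.92
tcp_pos: [558.8, -241.0, 47.3]
tool_rot: [1.68, 1.746, 0.807]
contact_force: [-15.7, -1.1, 11.6]
width: 0.408
grasp_force: 43.4
[-0.83  0.56 -1.03 -0.67  0.62  0.92]
```

```bash
python3 -m inch '{"linear":[[0,0,0],[0,0,0],[0,0,0],[0,-3.5,-0.3],[0,-6.9,-1.3],[0,-10,-2.9],[0,-12.8,-5],[0,-15.5,-7.9],[0,-15.5,-7.9]],"twist":[[0,0,0],[0,0,0],[0,0,0],[0.185,0,0],[0.37,0,0],[0.555,0,0],[0.74,0,0],[0.925,0,0],[0.95,0,0]],"grip":[0,-0.4,-0.4,-0.4,-0.4,-0.4,-0.4,-0.4,-0.4]}' 40
python3 -m inch '{"linear":[[0,0,-30],[0,0,-65],[0,0,-99],[36,0,-99],[36,0,-99],[36,0,-99]],"twist":[[0,0,0],[0,0,0],[0,0,0],[0,0,0],[0,0,0],[0,0,0]],"grip":[-0.4,-0.4,-0.4,-1,-1,-1]}' 40
python3 snap.py 0b
python3 - <<'E'
from h import *
import pickle
s,p=pickle.load(open('v0b.pkl','rb'));y=.044;yh=-143
cv2.imwrite('pics/o5.png',ortho(s,p,535.6-yh*np.sin(y),-41.3+yh*np.cos(y),y,68,50,37,8)[:,:,::-1])
E
```

```text
t: 18.05
tcp_pos: [546.5, -241.4, 40.4]
tool_rot: [-2.13, -2.225, 0.094]
contact_force: [0.2, -0.3, -0.5]
width: 0.696
grasp_force: 0.0
t: 18.8
tcp_pos: [551.3, -205.3, 137.9]
tool_rot: [-2.132, -2.224, 0.091]
contact_force: [1.5, 0.0, 0.1]
width: 1.0
grasp_force: 0.0
0b [ 551.3 -205.3  137.9]
```

View pics/o5.png

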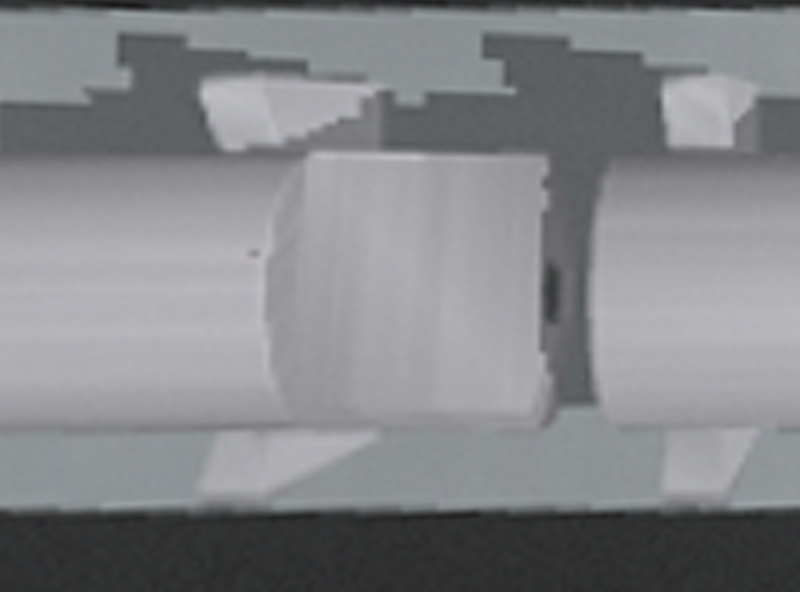

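```bash
cat >> h.py <<'E'
def tilt(rv):  # (tilt about housing y, about x), yaw
    R=Ro.from_rotvec(rv).as_matrix();return np.round([np.arctan2(-R[0,2],-R[2,2]),np.arctan2(-R[1,2],-R[2,2]),np.arctan2(-R[0,0],R[1,0])],3)
def hf(P,c=(535.5,-41.),y=.044):
    d=np.array(P[:2])-c;return np.round([d[0]*np.cos(y)+d[1]*np.sin(y),-d[0]*np.sin(y)+d[1]*np.cos(y),P[2]],1)
E
python3 - <<'E'
from h import *
for r in([-1.658,-1.731,.833],[1.673,1.742,.81],[1.68,1.746,.807],[-2.13,-2.225,.094]):print(tilt(r))
s=bot.sense();print(s['tcp_pos'],tilt(s['tool_rot']),hf(s['tcp_pos']),s['q'].round(2))
E
```

```text
[0.893 0.059 0.045]
[-0.871 -0.047  0.04 ]
[-0.864 -0.048  0.039]
[0.086 0.003 0.044]
[ 551.25739254 -205.67166374  137.75577511] [0.084 0.001 0.042] [   8.5 -165.2  137.8] [-0.46  0.53 -0.13  0.99 -0.04  1.07]
```

```bash
python3 -m inch '{"linear":[[30,-4,0],[60,-8.5,0],[89,-8.5,0],[89,-8.5,0],[89,-8.5,0]],"twist":[[-0.04,0,0],[-0.084,0,0],[-0.084,0,0],[-0.084,0,0],[-0.084,0,0]],"grip":[-0.4,-0.4,-0.4,-0.4,-0.4]}' 40
python3 - <<'E'
from h import *
s=bot.sense();print(tilt(s['tool_rot']),hf(s['tcp_pos']))
E
```

```text
t: 19.48
tcp_pos: [539.6, -117.9, 138.8]
tool_rot: [-2.175, -2.266, -0.002]
contact_force: [0.3, -0.3, 0.5]
width: 0.705
grasp_force: 0.0
[-0.001 -0.001  0.041] [  0.7 -77.  138.8]
```

```bash
python3 -m inch '{"linear":[[1,-0.7,35],[1,-0.7,70],[1,-0.7,98],[1,-3.5,97.8],[1,-6.3,97.2],[1,-9,96.1],[1,-11.4,94.7],[1,-13.7,92.9],[1,-15.6,90.8],[1,-15.6,90.8]],"twist":[[0,0,0],[0,0,0],[0,0,0],[0.15,0,0],[0.3,0,0],[0.45,0,0],[0.6,0,0],[0.75,0,0],[0.9,0,0],[0.9,0,0]],"grip":[-0.4,-0.4,-0.4,-0.4,-0.4,-0.4,-0.4,-0.4,-0.4,-0.4]}' 40
python3 -m inch '{"linear":[[0,0,0],[0,0,0],[0,0,0],[0,0,0],[0,0,0],[0,0,0]],"twist":[[0,0,0],[0,0,0],[0,0,0],[0,0,0],[0,0,0],[0,0,0]],"grip":[-0.4,0,0.3,1,1,1]}' 40
python3 -m inch '{"linear":[[0,3.5,-0.3],[0,6.9,-1.3],[0,10,-2.9],[0,12.8,-5],[0,15.2,-7.6],[0,17,-10.6],[0,18.3,-13.8],[0,18.9,-17.3],[0,18.9,-20.8],[0,18.7,-22.4]],"twist":[[-0.185,0,0],[-0.37,0,0],[-0.555,0,0],[-0.74,0,0],[-0.925,0,0],[-1.11,0,0],[-1.295,0,0],[-1.48,0,0],[-1.665,0,0],[-1.75,0,0]],"grip":[1,1,1,1,1,1,1,1,1,1]}' 40
python3 -m inch '{"linear":[[0,0,0],[0,0,0]],"twist":[[0,0,0],[0,0,0]],"grip":[1,1]}' 40
python3 - <<'E'
from h import *
s=bot.sense();print(tilt(s['tool_rot']),hf(s['tcp_pos']),s['q'].round(2))
E
```

```text
t: 20.72
tcp_pos: [521.5, -116.6, 40.1]
tool_rot: [-1.644, -1.717, 0.834]
contact_force: [-0.3, -0.1, -0.2]
width: 0.701
grasp_force: 0.0
t: 21.48
tcp_pos: [525.0, -117.0, 51.2]
tool_rot: [-1.656, -1.728, 0.829]
contact_force: [6.4, -1.5, 8.1]
width: 0.407
grasp_force: 39.9
t: 22.72
tcp_pos: [553.9, -116.0, 44.7]
tool_rot: [1.728, 1.796, 0.753]
contact_force: [1.1, -0.2, -3.0]
width: 0.406
grasp_force: 44.9
t: 22.98
tcp_pos: [554.1, -116.5, 44.1]
tool_rot: [1.731, 1.798, 0.75]
contact_force: [-14.1, -2.0, 20.5]
width: 0.407
grasp_force: 47.5
[-0.786 -0.043  0.04 ] [ 15.3 -76.3  44.1] [-0.56  0.51 -1.16 -0.79  0.41  1.12]
```

```bash
python3 -m inch '{"linear":[[0,0,0],[0,0,0],[0,0,0],[0,-3.5,-0.3],[0,-6.9,-1.3],[0,-10,-2.9],[0,-13.4,-5.6],[0,-13.4,-5.6],[0,-13.4,-5.6]],"twist":[[0,0,0],[0,0,0],[0,0,0],[0.185,0,0],[0.37,0,0],[0.555,0,0],[0.74,0,0],[0.786,0,0],[0.786,0,0]],"grip":[0,-0.4,-0.4,-0.4,-0.4,-0.4,-0.4,-0.4,-0.4]}' 40
python3 -m inch '{"linear":[[0,0,-30],[0,0,-65],[0,0,-97],[36,0,-97],[36,0,-97],[36,0,-97]],"twist":[[0,0,0],[0,0,0],[0,0,0],[0,0,0],[0,0,0],[0,0,0]],"grip":[-0.4,-0.4,-0.4,-1,-1,-1]}' 40
python3 snap.py 1b
python3 - <<'E'
from h import *
import pickle
s,p=pickle.load(open('v1b.pkl','rb'));y=.044;yh=-21;print(tilt(s['tool_rot']),hf(s['tcp_pos']))
cv2.imwrite('pics/o6.png',ortho(s,p,535.6-yh*np.sin(y),-41.3+yh*np.cos(y),y,68,50,37,8)[:,:,::-1])
E
```

```text
t: 24.1
tcp_pos: [544.2, -117.1, 36.9]
tool_rot: [-2.173, -2.264, -0.005]
contact_force: [-0.4, -0.0, -0.4]
width: 0.702
grasp_force: 0.0
t: 24.85
tcp_pos: [538.7, -81.5, 132.5]
tool_rot: [-2.174, -2.26, -0.003]
contact_force: [-0.5, 0.5, -0.4]
width: 0.998
grasp_force: 0.0
1b [538.7 -81.5 132.5]
[ 0.002 -0.005  0.039] [  1.4 -40.6 132.5]
```

View pics/o6.png

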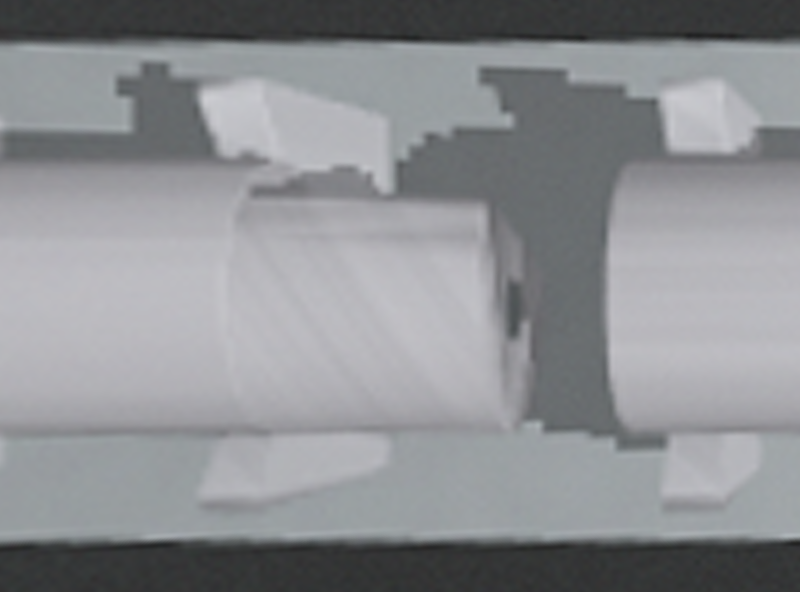

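The silhouette edge is at row 198 (x = +12 mm), and the end-face corner at (490,200) puts it 13 mm above the axis. So shaft1's flat is at about 106° toward +x and needs another −1.86 rad, in two bites.

```bash
python3 -m inch '{"linear":[[-35.4,-1.4,10],[-35.4,-1.4,50],[-35.4,-1.4,91],[-35.4,-4.6,90.8],[-35.4,-7.7,89.8],[-35.4,-10.7,88.4],[-35.4,-13.4,86.4],[-35.4,-16.3,83.8],[-35.4,-16.3,83.8],[-35.4,-16.3,83.8]],"twist":[[0,0,0],[0,0,0],[0,0,0],[0.17,0,0],[0.34,0,0],[0.51,0,0],[0.68,0,0],[0.85,0,0],[0.9,0,0],[0.9,0,0]],"grip":[-0.4,-0.4,-0.4,-0.4,-0.4,-0.4,-0.4,-0.4,-0.4,-0.4]}' 40
python3 -m inch '{"linear":[[0,0,0],[0,0,0],[0,0,0],[0,0,0],[0,0,0],[0,0,0]],"twist":[[0,0,0],[0,0,0],[0,0,0],[0,0,0],[0,0,0],[0,0,0]],"grip":[-0.4,0,0.3,1,1,1]}' 40
python3 -c "
from h import *
s=bot.sense();print(tilt(s['tool_rot']),hf(s['tcp_pos']))"
python3 -m inch '{"linear":[[0,3.5,-0.3],[0,6.9,-1.3],[0,10,-2.9],[0,12.8,-5],[0,15.2,-7.6],[0,17,-10.6],[0,18.3,-13.8],[0,18.9,-17.3],[0,18.9,-20.5],[0,18.9,-20.5]],"twist":[[-0.185,0,0],[-0.37,0,0],[-0.555,0,0],[-0.74,0,0],[-0.925,0,0],[-1.11,0,0],[-1.295,0,0],[-1.48,0,0],[-1.65,0,0],[-1.65,0,0]],"grip":[1,1,1,1,1,1,1,1,1,1]}' 40
python3 -m inch '{"linear":[[0,0,0],[0,0,0]],"twist":[[0,0,0],[0,0,0]],"grip":[1,1]}' 40
python3 - <<'E'
from h import *
s=bot.sense();print(tilt(s['tool_rot']),hf(s['tcp_pos']),s['q'].round(2))
E
```

```text
t: 26.15
tcp_pos: [523.7, -117.4, 46.0]
tool_rot: [-1.648, -1.718, 0.829]
contact_force: [-0.3, 0.2, -0.1]
width: 0.7
grasp_force: 0.0
t: 26.9
tcp_pos: [525.3, -117.4, 51.0]
tool_rot: [-1.653, -1.723, 0.828]
contact_force: [5.4, -0.7, 5.6]
width: 0.406
grasp_force: 39.9
[0.899 0.046 0.04 ] [-13.5 -75.9  51. ]
t: 28.15
tcp_pos: [550.9, -115.6, 47.4]
tool_rot: [1.757, 1.822, 0.722]
contact_force: [0.0, -0.4, -2.4]
width: 0.409
grasp_force: 45.6
t: 28.4
tcp_pos: [552.1, -116.0, 46.8]
tool_rot: [1.76, 1.825, 0.719]
contact_force: [0.3, 0.6, -1.5]
width: 0.407
grasp_force: 45.7
[-0.745 -0.041  0.038] [ 13.3 -75.6  46.8] [-0.55  0.46 -1.13 -0.68  0.39  1.12]
```

```bash
python3 -m inch '{"linear":[[0,0,0],[0,0,0],[0,0,0],[0,-3.5,-0.3],[0,-6.9,-1.3],[0,-10,-2.9],[0,-12.9,-5],[0,-12.9,-5],[0,-12.9,-5]],"twist":[[0,0,0],[0,0,0],[0,0,0],[0.185,0,0],[0.37,0,0],[0.555,0,0],[0.745,0,0],[0.745,0,0],[0.745,0,0]],"grip":[0,-0.4,-0.4,-0.4,-0.4,-0.4,-0.4,-0.4,-0.4]}' 40
python3 -m inch '{"linear":[[0,0,0],[0,0,0],[0,0,0],[0,0,0],[0,0,0],[0,2,-0.1],[0,4,-0.4],[0,4,-0.4],[0,4,-0.4]],"twist":[[0,0,0],[0,0,0],[0,0,0],[0,0,0],[0,0,0],[-0.1,0,0],[-0.21,0,0],[-0.21,0,0],[-0.21,0,0]],"grip":[0,0.3,1,1,1,1,1,1,1]}' 40
python3 -m inch '{"linear":[[0,0,0],[0,0,0],[0,0,0],[0,-4,-0.4],[0,-4,-0.4],[0,-4,-30],[0,-4,-65],[36,-4,-92],[36,-4,-92],[36,-4,-92]],"twist":[[0,0,0],[0,0,0],[0,0,0],[0.1,0,0],[0.21,0,0],[0.21,0,0],[0.21,0,0],[0.21,0,0],[0.21,0,0],[0.21,0,0]],"grip":[0,-0.4,-0.4,-0.4,-0.4,-0.4,-0.4,-0.4,-1,-1]}' 40
python3 snap.py 1c
python3 - <<'E'
from h import *
import pickle
s,p=pickle.load(open('v1c.pkl','rb'));y=.044;yh=-21;print(tilt(s['tool_rot']),hf(s['tcp_pos']))
cv2.imwrite('pics/o7.png',ortho(s,p,535.6-yh*np.sin(y),-41.3+yh*np.cos(y),y,68,50,37,8)[:,:,::-1])
E
```

```text
t: 29.52
tcp_pos: [542.4, -116.6, 42.5]
tool_rot: [2.175, 2.265, 0.012]
contact_force: [0.6, -0.2, 0.5]
width: 0.7
grasp_force: 0.0
t: 30.65
tcp_pos: [542.9, -116.4, 42.7]
tool_rot: [2.074, 2.155, 0.233]
contact_force: [-6.1, -0.4, 5.6]
width: 0.41
grasp_force: 42.6
t: 31.9
tcp_pos: [519.0, -81.8, 131.7]
tool_rot: [-2.176, -2.264, -0.009]
contact_force: [0.3, -0.4, -1.0]
width: 1.001
grasp_force: 0.0
1c [519.  -81.8 131.7]
[-0.003 -0.005  0.039] [-18.3 -40.  131.7]
```

View pics/o7.png

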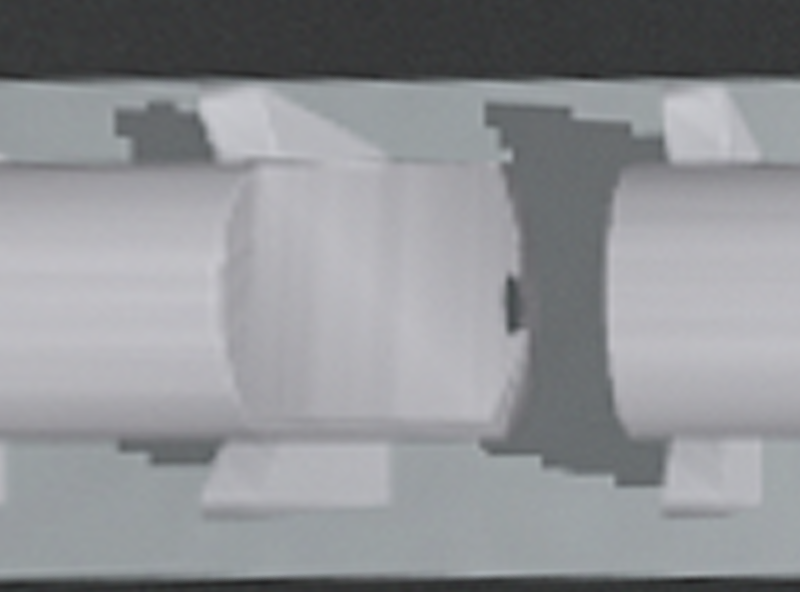

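Shaft1's flat now faces up within about 4° (edges at rows 162 and 420). By the same model shaft0 is about 11° over and needs −0.18 later. Next is shaft2 (−1.08 rad).

```bash
python3 -m inch '{"linear":[[43,10,0],[86,18.8,0],[86,18.8,30],[86,18.8,65],[86,18.8,90.7],[86,15.4,90.4],[86,12.1,89.5],[86,8.9,87.9],[86,8.9,87.9],[86,8.9,87.9]],"twist":[[0,0,0],[0,0,0],[0,0,0],[0,0,0],[0,0,0],[0.18,0,0],[0.36,0,0],[0.55,0,0],[0.55,0,0],[0.55,0,0]],"grip":[-0.4,-0.4,-0.4,-0.4,-0.4,-0.4,-0.4,-0.4,-0.4,-0.4]}' 40
python3 -m inch '{"linear":[[0,0,0],[0,0,0],[0,0,0],[0,0,0],[0,0,0],[0,0,0]],"twist":[[0,0,0],[0,0,0],[0,0,0],[0,0,0],[0,0,0],[0,0,0]],"grip":[-0.4,0,0.3,1,1,1]}' 40
python3 -c "
from h import *
s=bot.sense();print(tilt(s['tool_rot']),hf(s['tcp_pos']))"
python3 -m inch '{"linear":[[0,3.4,-0.3],[0,6.7,-1.2],[0,9.8,-2.7],[0,12.5,-4.7],[0,14.9,-7.2],[0,16.8,-10],[0,16.8,-10],[0,16.8,-10]],"twist":[[-0.18,0,0],[-0.36,0,0],[-0.54,0,0],[-0.72,0,0],[-0.9,0,0],[-1.08,0,0],[-1.08,0,0],[-1.08,0,0]],"grip":[1,1,1,1,1,1,1,1]}' 40
python3 - <<'E'
from h import *
s=bot.sense();print(tilt(s['tool_rot']),hf(s['tcp_pos']),s['q'].round(2))
E
```

```text
t: 33.2
tcp_pos: [524.1, 4.7, 43.2]
tool_rot: [-1.876, -1.953, 0.542]
contact_force: [1.0, 0.7, 0.5]
width: 0.701
grasp_force: 0.0
t: 33.95
tcp_pos: [525.1, 5.0, 46.7]
tool_rot: [-1.877, -1.955, 0.541]
contact_force: [1.0, 1.4, 8.2]
width: 0.406
grasp_force: 39.7
[0.544 0.019 0.039] [-8.4 46.4 46.7]
t: 34.95
tcp_pos: [542.4, 5.9, 44.2]
tool_rot: [1.891, 1.963, 0.54]
contact_force: [-0.2, -0.0, -3.0]
width: 0.408
grasp_force: 43.2
[-0.531 -0.028  0.039] [ 9.  46.6 44.2] [-0.19  0.35 -1.02 -0.32  0.12  1.37]
```

```bash
python3 -m inch '{"linear":[[0,0,0],[0,0,0],[0,0,0],[0,-3.4,-0.3],[0,-6.7,-1.2],[0,-9.6,-2.6],[0,-9.6,-2.6],[0,-9.6,-2.6]],"twist":[[0,0,0],[0,0,0],[0,0,0],[0.18,0,0],[0.36,0,0],[0.53,0,0],[0.53,0,0],[0.53,0,0]],"grip":[0,-0.4,-0.4,-0.4,-0.4,-0.4,-0.4,-0.4]}' 40
python3 -m inch '{"linear":[[0,0,-30],[0,0,-65],[0,0,-92],[36,0,-92],[36,0,-92],[36,0,-92]],"twist":[[0,0,0],[0,0,0],[0,0,0],[0,0,0],[0,0,0],[0,0,0]],"grip":[-0.4,-0.4,-0.4,-1,-1,-1]}' 40
python3 snap.py 2c
python3 - <<'E'
from h import *
s=bot.sense();print(tilt(s['tool_rot']),hf(s['tcp_pos']))
E
```

```text
t: 35.95
tcp_pos: [536.2, 5.5, 41.6]
tool_rot: [-2.177, -2.264, -0.011]
contact_force: [-0.6, 0.7, 0.2]
width: 0.704
grasp_force: 0.0
t: 36.7
tcp_pos: [532.0, 40.8, 133.3]
tool_rot: [-2.176, -2.263, -0.008]
contact_force: [0.2, 0.1, 0.0]
width: 0.999
grasp_force: 0.0
2c [532.   40.8 133.3]
[-0.002 -0.005  0.039] [  0.3  81.6 133.4]
```

```bash
python3 -m inch '{"linear":[[43,0,0],[86.4,0.2,10],[86.4,0.2,50],[86.4,0.2,92],[86.4,-3,91.7],[86.4,-6.1,90.7],[86.4,-9.1,89.4],[86.4,-11.8,87.4],[86.4,-14.1,85.5],[86.4,-14.1,85.5]],"twist":[[0,0,0],[0,0,0],[0,0,0],[0,0,0],[0.17,0,0],[0.34,0,0],[0.51,0,0],[0.68,0,0],[0.85,0,0],[0.85,0,0]],"grip":[-0.4,-0.4,-0.4,-0.4,-0.4,-0.4,-0.4,-0.4,-0.4,-0.4]}' 40
python3 -m inch '{"linear":[[0,0,0],[0,0,0],[0,0,0],[0,0,0],[0,0,0],[0,0,0]],"twist":[[0,0,0],[0,0,0],[0,0,0],[0,0,0],[0,0,0],[0,0,0]],"grip":[-0.4,0,0.3,1,1,1]}' 40
python3 -c "
from h import *
s=bot.sense();print(tilt(s['tool_rot']),hf(s['tcp_pos']))"
python3 -m inch '{"linear":[[0,3.5,-0.3],[0,6.9,-1.3],[0,10,-2.9],[0,12.8,-5],[0,15.2,-7.6],[0,17,-10.6],[0,18.3,-13.8],[0,18.9,-17.3],[0,18.9,-20.5],[0,18.9,-20.5]],"twist":[[-0.185,0,0],[-0.37,0,0],[-0.555,0,0],[-0.74,0,0],[-0.925,0,0],[-1.11,0,0],[-1.295,0,0],[-1.48,0,0],[-1.65,0,0],[-1.65,0,0]],"grip":[1,1,1,1,1,1,1,1,1,1]}' 40
python3 -m inch '{"linear":[[0,0,0],[0,0,0]],"twist":[[0,0,0],[0,0,0]],"grip":[1,1]}' 40
python3 - <<'E'
from h import *
s=bot.sense();print(tilt(s['tool_rot']),hf(s['tcp_pos']),s['q'].round(2))
E
```

```text
t: 38.0
tcp_pos: [513.2, 125.9, 39.9]
tool_rot: [-1.68, -1.748, 0.797]
contact_force: [-1.1, -0.0, -0.2]
width: 0.698
grasp_force: 0.0
t: 38.75
tcp_pos: [517.3, 127.4, 52.3]
tool_rot: [-1.69, -1.762, 0.782]
contact_force: [6.2, 0.2, 9.1]
width: 0.407
grasp_force: 40.1
[0.841 0.038 0.039] [-10.8 169.   52.3]
t: 40.0
tcp_pos: [541.6, 128.6, 46.1]
tool_rot: [1.747, 1.815, 0.732]
contact_force: [0.3, 0.4, -5.6]
width: 0.407
grasp_force: 46.9
t: 40.25
tcp_pos: [541.9, 128.5, 45.0]
tool_rot: [1.75, 1.818, 0.728]
contact_force: [-20.7, -0.8, 23.2]
width: 0.409
grasp_force: 50.1
[-0.757 -0.042  0.04 ] [ 13.8 169.1  45. ] [ 0.13  0.5  -1.2  -0.88 -0.06  1.64]
```

```bash
python3 -m inch '{"linear":[[0,0,0],[0,0,0],[0,0,0],[0,-3.5,-0.3],[0,-6.9,-1.3],[0,-10,-2.9],[0,-13,-5.2],[0,-13,-5.2],[0,-13,-5.2]],"twist":[[0,0,0],[0,0,0],[0,0,0],[0.185,0,0],[0.37,0,0],[0.555,0,0],[0.757,0,0],[0.757,0,0],[0.757,0,0]],"grip":[0,-0.4,-0.4,-0.4,-0.4,-0.4,-0.4,-0.4,-0.4]}' 40
python3 -m inch '{"linear":[[0,0,-30],[0,0,-65],[0,0,-92],[36,-3,-92],[36,-3,-92],[36,-3,-92]],"twist":[[0,0,0],[0,0,0],[0,0,0],[0,0,0],[0,0,0],[0,0,0]],"grip":[-0.4,-0.4,-0.4,-1,-1,-1]}' 40
python3 snap.py 3c
python3 - <<'E'
from h import *
import pickle
t=[]
for n,yh in(('2c',101),('3c',223)):
    s,p=pickle.load(open(f'v{n}.pkl','rb'));y=.044;print(n,hf(s['tcp_pos']),tilt(s['tool_rot']),hf(wr(s,p)[:3,3]))
    t.append(ortho(s,p,535.6-yh*np.sin(y),-41.3+yh*np.cos(y),y,68,48,37,8)[60:-60,:])
cv2.imwrite('pics/o8.png',np.vstack(t)[:600,:,::-1])
for a in t:
    print(a.shape); g=a[:,330:460].mean((1,2));print(np.argsort(-abs(np.diff(g)))[:10])
t=[x[:, :560] for x in t]
cv2.imwrite('pics/o8.png',cv2.resize(np.hstack(t),None,fx=.71,fy=1)[:,:,::-1])
E
```

```text
t: 41.38
tcp_pos: [534.5, 128.0, 39.9]
tool_rot: [-2.176, -2.262, -0.007]
contact_force: [0.9, -0.3, 0.4]
width: 0.704
grasp_force: 0.0
t: 42.12
tcp_pos: [527.1, 163.2, 130.5]
tool_rot: [-2.176, -2.263, -0.006]
contact_force: [-0.4, -0.0, 0.4]
width: 1.002
grasp_force: 0.0
3c [527.1 163.2 130.5]
2c [1.000e-01 8.190e+01 1.333e+02] [-0.002 -0.005  0.039] [  0.7 165.2 276.5]
3c [  0.6 204.4 130.5] [-0.001 -0.004  0.04 ] [  1.4 287.8 273.5]
(472, 768, 3)
[ 98  97  96  99  95 100  94  76  75  77]
(472, 768, 3)
[96 95 94 97 93 98  9 10 92  8]
```

View pics/o8.png

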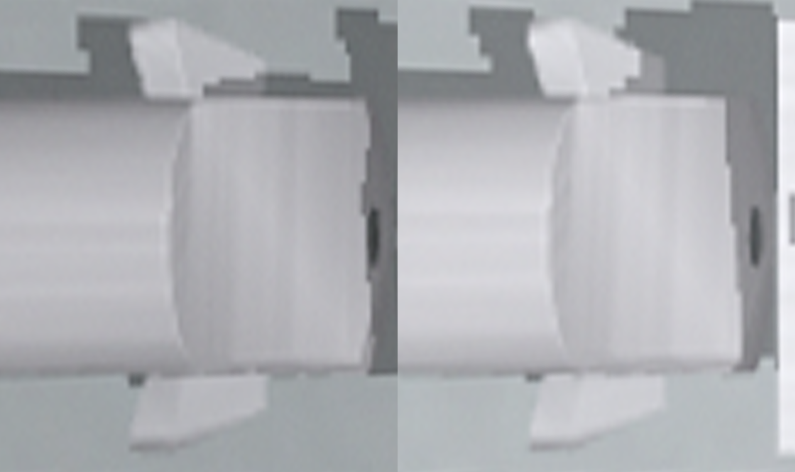

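Both flats look up. In the left half (shaft2) the flat's edges are at about rows 108 and 362, so ≈1–2°. In the right half (shaft3) they are at about 108 and 358, so ≈3–4°. Now the small correction on shaft0.

```bash
python3 -m inch '{"linear":[[-50,0,0],[-110,0,0],[-170,0,0],[-230,0,0],[-290,0,0],[-350,0,0],[-402,-0.3,0],[-402,-0.3,0],[-402,-0.3,0]],"twist":[[0,0,0],[0,0,0],[0,0,0],[0,0,0],[0,0,0],[0,0,0],[0,0,0],[0,0,0],[0,0,0]],"grip":[-0.4,-0.4,-0.4,-0.4,-0.4,-0.4,-0.4,-0.4,-0.4]}' 40
python3 -c "
from h import *
s=bot.sense();print(tilt(s['tool_rot']),hf(s['tcp_pos']))"
python3 -m inch '{"linear":[[0,0,30],[0,0,60],[0,0,89.5],[0,0,89.5],[0,0,89.5]],"twist":[[0,0,0],[0,0,0],[0,0,0],[0,0,0],[0,0,0]],"grip":[-0.4,-0.4,-0.4,-0.4,-0.4]}' 40
python3 -m inch '{"linear":[[0,0,0],[0,0,0],[0,0,0],[0,0,0],[0,0,0],[0,1.6,-0.1],[0,3.2,-0.3],[0,3.2,-0.3],[0,3.2,-0.3]],"twist":[[0,0,0],[0,0,0],[0,0,0],[0,0,0],[0,0,0],[-0.085,0,0],[-0.17,0,0],[-0.17,0,0],[-0.17,0,0]],"grip":[0,0.3,1,1,1,1,1,1,1]}' 40
python3 -c "
from h import *
s=bot.sense();print(tilt(s['tool_rot']),hf(s['tcp_pos']))"
```

```text
t: 43.3
tcp_pos: [542.0, -238.3, 128.3]
tool_rot: [-2.176, -2.261, -0.007]
contact_force: [-0.1, 0.4, 0.0]
width: 0.698
grasp_force: 0.0
[-0.001 -0.006  0.038] [  -2.1 -197.4  128.3]
t: 43.92
tcp_pos: [543.6, -237.2, 40.3]
tool_rot: [-2.175, -2.265, -0.008]
contact_force: [0.3, 0.1, -0.8]
width: 0.699
grasp_force: 0.0
t: 45.05
tcp_pos: [547.0, -238.3, 41.3]
tool_rot: [2.093, 2.176, 0.192]
contact_force: [-3.8, 1.2, 11.8]
width: 0.403
grasp_force: 41.7
[-0.172 -0.01   0.039] [   2.8 -197.6   41.3]
```

```bash
python3 -m inch '{"linear":[[0,0,0],[0,0,0],[0,0,0],[0,-1.6,-0.3],[0,-3.2,-0.3],[0,-3.2,-0.3]],"twist":[[0,0,0],[0,0,0],[0,0,0],[0.085,0,0],[0.17,0,0],[0.17,0,0]],"grip":[0,-0.4,-0.4,-0.4,-0.4,-0.4]}' 40
python3 -m inch '{"linear":[[0,0,-30],[0,0,-65],[0,0,-92],[36,0,-92],[36,0,-92],[36,0,-92]],"twist":[[0,0,0],[0,0,0],[0,0,0],[0,0,0],[0,0,0],[0,0,0]],"grip":[-0.4,-0.4,-0.4,-1,-1,-1]}' 40 | head -2
python3 snap.py 0c
python3 -m inch '{"linear":[[40,0,0],[80,0,0],[122,0,0],[122,0,0],[122,0,0]],"twist":[[0,0,0],[0,0,0],[0,0,0],[0,0,0],[0,0,0]],"grip":[-1,-1,-1,-1,-1]}' 40 | head -2
python3 snap.py 1d
python3 - <<'E'
from h import *
import pickle
t=[]
for n,yh in(('0c',-143),('1d',-21),('2c',101),('3c',223)):
    s,p=pickle.load(open(f'v{n}.pkl','rb'));y=.044;print(n,hf(s['tcp_pos']),tilt(s['tool_rot']),hf(wr(s,p)[:3,3]))
    a=ortho(s,p,535.6-yh*np.sin(y),-41.3+yh*np.cos(y),y,68,25,25,10)
    t.append(a)
    for nm,c0,c1 in(('round',20,80),('flat',190,330)):
        g=cv2.GaussianBlur(a[:,c0:c1].mean((1,2)).reshape(-1,1),(1,7),0).ravel();d=np.diff(g)
        i=[k for k in range(2,len(d)-2) if abs(d[k])>=abs(d[k-2:k+3]).max() and abs(d[k])>.5]
        print(nm,[(round(25-k/10,1),round(float(d[k]),1)) for k in i if 12<abs(25-k/10)<20])
cv2.imwrite('pics/o9.png',np.hstack(t)[50:450,:].repeat(1,0)[:, :, ::-1] if 0 else cv2.resize(np.vstack([np.hstack(t[:2]),np.hstack(t[2:])]),(780,600))[:,:,::-1])
E
```

```text
t: 45.8
tcp_pos: [544.4, -237.8, 39.1]
tool_rot: [-2.175, -2.265, -0.008]
contact_force: [0.0, -0.3, -0.7]
width: 0.701
grasp_force: 0.0
t: 46.55
tcp_pos: [541.1, -202.4, 131.3]
0c [ 541.1 -202.4  131.3]
t: 47.22
tcp_pos: [537.0, -81.2, 132.0]
1d [537.  -81.2 132. ]
0c [  -1.5 -161.4  131.3] [-0.002 -0.005  0.039] [ -0.8 -78.1 274.4]
round [(19.4, -0.6), (18.3, -6.1), (16.5, 1.7), (15.8, 1.6), (15.1, 1.1), (14.3, 0.8), (-12.4, -0.8), (-13.1, -0.8), (-13.8, -0.8), (-14.6, -0.6), (-15.2, -0.5), (-16.3, -2.5), (-17.6, 3.2)]
flat [(18.6, -2.0), (17.1, 9.4), (16.2, -1.8), (-15.3, -2.0), (-17.8, 1.7)]
1d [ -0.3 -40.2 132. ] [-0.002 -0.004  0.039] [  0.4  43.3 275.1]
round [(18.5, -3.4), (15.7, 1.6), (-16.3, -1.7), (-17.5, 2.8)]
flat [(19.5, -1.7), (18.5, -2.1), (17.4, 4.3), (-15.6, -1.8), (-17.6, 1.3)]
2c [1.000e-01 8.190e+01 1.333e+02] [-0.002 -0.005  0.039] [  0.7 165.2 276.5]
round [(17.5, -4.8), (16.2, 2.4), (15.3, 1.4), (14.7, 1.0), (13.9, 0.5), (-13.1, -1.2), (-14.6, -0.6), (-15.3, -0.9), (-16.0, -1.2), (-17.8, 3.1)]
flat [(18.3, -1.8), (17.3, 7.1), (15.9, -1.0), (-15.9, -2.2), (-17.3, 2.3)]
3c [  0.6 204.4 130.5] [-0.001 -0.004  0.04 ] [  1.4 287.8 273.5]
round [(19.4, -0.7), (17.7, -4.9), (16.4, 3.2), (-16.3, -3.1), (-17.2, 5.1), (-18.3, 0.7)]
flat [(18.5, -1.8), (17.6, 7.4), (16.2, -1.4), (-15.3, -1.9), (-17.3, 2.2)]
```

View pics/o9.png

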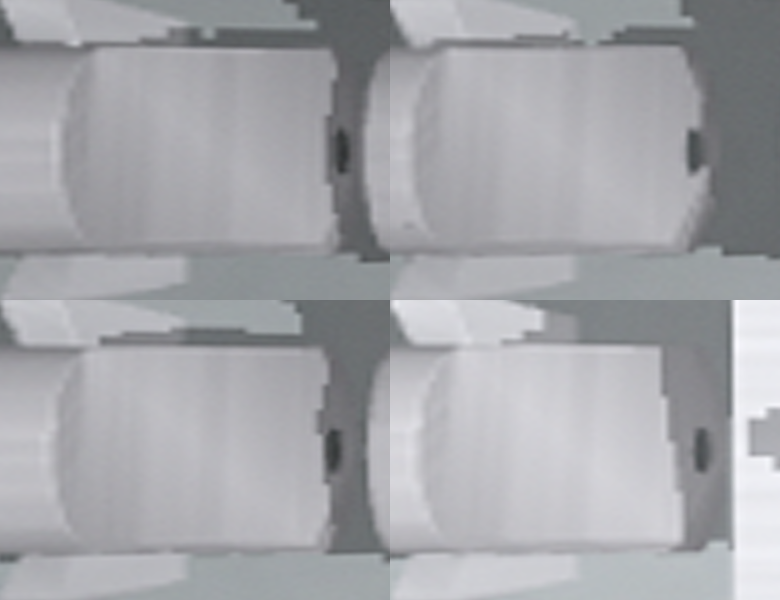

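All four flats now face up within about 6° (edges near ±16 mm in each panel). Next I check where the cover is lying.

```bash
python3 -m inch '{"linear":[[0,0,-50],[20,35,-100],[40,85,-128],[60,120,-128],[75,142,-128],[75,142,-128],[75,142,-128]],"twist":[[0,0,0],[0,0,0],[0,0,0],[0,0,0],[0,0,0],[0,0,0],[0,0,0]],"grip":[-1,-1,-1,-1,-1,-1,-1]}' 80|head -3
python3 snap.py c
python3 - <<'E'
from h import *
import pickle
s,p=pickle.load(open('vc.pkl','rb'));s2=bot.sense();q=bot.camera('wrist');print(s2['tcp_pos'],tilt(s2['tool_rot']))
print([(whit(s2,q,d['position'],3),round(d['confidence'],2)) for d in bot.pinpoint(q,'cover')[:2]])
a=ortho(s,p,675,-20,.044,41,100,60,4);g=a.mean(2)
m=(a.max(2)<75).astype(np.uint8);m[:80]=0;m[-80:]=0
n,l,st,ce=cv2.connectedComponentsWithStats(m)
for i in np.argsort(-st[1:,4])[:3]+1:
    (cx,cy),wh,an=cv2.minAreaRect(np.argwhere(l==i)[:,::-1].astype(np.float32));print('y_m',round(cx/4-100,1),'x_m',round(60-cy/4,1),np.round(np.array(wh)/4,1),an)
cv2.imwrite('pics/oc.png',a[:,:,::-1])
E
```

```text
t: 48.15
tcp_pos: [674.9, -1.9, 260.3]
tool_rot: [-2.177, -2.261, -0.006]
c [674.9  -1.9 260.3]
[674.74013694  -1.86417656 260.62129003] [-0.001 -0.005  0.038]
[(array([669.2, -71.7]), 0.68), (array([506.1, 147.3]), 0.66)]
y_m -49.3 x_m -7.5 [ 10.5 101.5] 89.67902374267578
```

View pics/oc.png

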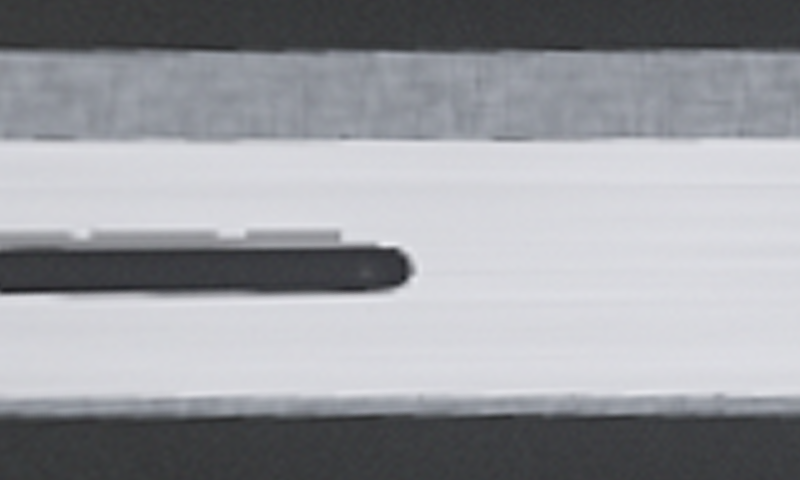

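The cover was knocked: the handle's +y end is now at col 413, about 45 mm further toward −y than I laid it, and 7 mm toward the robot. I measure both of the handle's ends from the same picture.

Run:
```python
from h import *
import pickle
s,p=pickle.load(open('vc.pkl','rb'))
a=ortho(s,p,675,-20,.044,41,180,60,4)
m=(a.max(2)<75).astype(np.uint8);m[:160]=0;m[-160:]=0
n,l,st,ce=cv2.connectedComponentsWithStats(m)
for i in np.argsort(-st[1:,4])[:4]+1:
    P=np.argwhere(l==i)[:,::-1].astype(np.float32);(cx,cy),wh,an=cv2.minAreaRect(P);print('y_m',round(cx/4-180,1),'x_m',round(60-cy/4,1),np.round(np.array(wh)/4,1),an,P[:,0].min()/4-180,P[:,0].max()/4-180)
    if wh[0]*wh[1]>3000:
        v=cv2.fitLine(P,cv2.DIST_L2,0,.01,.01).ravel();print('yaw',.044+np.arctan2(v[1],v[0]))
# cover edges at z=7: yaw
b=ortho(s,p,675,-20,.044,7,180,60,4).min(2)
e=[]
for c in range(200,1300,100):
    w=np.where(b[:,c-5:c+5].mean(1)>185)[0]
    if len(w):e.append((c/4-180,60-w.min()/4,60-w.max()/4))
print(np.round(e,1))
q=bot.camera('top');print([(hit(q,d['position'],3),round(d['confidence'],2)) for d in bot.pinpoint(q,'cover')[:2]])
```

```text
y_m -51.1 x_m -7.5 [ 10.5 105.3] 89.67902374267578 -103.75 1.5
yaw 0.03786113
[[-130.    27.   -42.8]
 [-105.    26.5  -43. ]
 [ -80.    27.   -43. ]
 [ -55.    26.5  -42.8]
 [ -30.    27.   -42.8]
 [  -5.    26.8  -42.8]
 [  20.    26.5  -42.8]
 [  45.    27.2  -42.8]
 [  70.    27.2  -42.5]
 [  95.    27.2  -42.5]
 [ 120.    27.   -42.2]]
[(array([673.8, -72.1]), 0.74)]
```

```bash
python3 -m inch '{"linear":[[-35,-4,0],[-68.6,-7.8,40],[-68.6,-7.8,90],[-68.6,-7.8,140],[-68.6,-7.8,180],[-68.6,-7.8,215],[-68.6,-7.8,235],[-68.6,-7.8,240.5],[-68.6,-7.8,240.5]],"twist":[[0,0,0],[0,0,0],[0,0,0],[0,0,0],[0,0,0],[0,0,0],[0,0,0],[0,0,0],[0,0,0]],"grip":[-1,-1,-1,-1,-1,-1,-1,-1,-1]}' 100
python3 -m inch '{"linear":[[0,0,0],[0,0,0],[0,0,0],[0,0,0],[0,0,0],[0,0,0],[0,0,0]],"twist":[[0,0,0],[0,0,0],[0,0,0],[0,0,0],[0,0,0],[0,0,0],[0,0,0]],"grip":[0,0.3,0.6,1,1,1,1]}' 100
python3 -m inch '{"linear":[[0,0,-10],[0,0,-30],[0,0,-60],[0,0,-95],[0,0,-125],[0,0,-140],[0,0,-140],[0,0,-140]],"twist":[[0,0,0],[0,0,0],[0,0,0],[0,0,0],[0,0,0],[0,0,0],[0,0,0],[0,0,0]],"grip":[1,1,1,1,1,1,1,1]}' 100
python3 snap.py d
```

```text
t: 49.52
tcp_pos: [671.4, -68.4, 20.9]
tool_rot: [-2.177, -2.264, -0.008]
contact_force: [-0.1, -1.0, -0.4]
width: 0.998
grasp_force: 0.0
t: 50.4
tcp_pos: [670.7, -68.2, 20.5]
tool_rot: [-2.176, -2.263, -0.007]
contact_force: [-1.8, 0.6, 5.3]
width: 0.106
grasp_force: 97.8
t: 51.4
tcp_pos: [669.5, -68.6, 158.2]
tool_rot: [-2.174, -2.262, -0.005]
contact_force: [1.2, 0.5, -4.5]
width: 0.102
grasp_force: 97.8
d [669.5 -68.6 158.2]
```

```bash
cat > cov.py <<'E'
from h import *
import sys
z=float(sys.argv[1])
s=bot.sense();p=bot.camera('top');img=p['pixels'];print(s['tcp_pos'].round(1))
def rectify(px,z,cx,cy,y=.042,hy=340,hx=60,k=2):
    H=int(2*hx*k);W=int(2*hy*k);u,v=np.meshgrid(np.arange(W),np.arange(H));yy=u/k-hy;x=hx-v/k
    X=np.stack([cx+x*np.cos(y)-yy*np.sin(y),cy+x*np.sin(y)+yy*np.cos(y),z+0*x],-1)
    c=X@np.array(p['R']).T+p['t'];m=p['mtx']
    return cv2.remap(px,(c[...,0]/c[...,2]*m[0][0]+m[0][2]).astype(np.float32),(c[...,1]/c[...,2]*m[1][1]+m[1][2]).astype(np.float32),cv2.INTER_CUBIC)
a=rectify(img,z,s['tcp_pos'][0],s['tcp_pos'][1]).min(2).astype(float)
def edges(pr):  # subpixel 50% crossings
    t=150;i=np.where(np.diff((pr>t).astype(int)))[0];return np.array([k+(t-pr[k])/(pr[k+1]-pr[k]) for k in i])
for r in(-25,-15,15,25):
    e=edges(cv2.blur(a,(1,9))[int((60-r)*2)]);e=e/2-340;print('x',r,e.round(1)[[0,-1]], e[[0,-1]].mean().round(1))
for yy in(-220,-150,150,220):
    e=60-edges(cv2.blur(a,(21,1))[:,int((yy+340)*2)])/2;print('y',yy,e.round(1))
cv2.imwrite('pics/cov.png',a)
E
python3 cov.py 144.7
```

```text
[669.4 -68.6 158. ]
x -25 [-281.8  306.5] 12.4
x -15 [-282.2  305.9] 11.9
x 15 [-282.1  306.8] 12.4
x 25 [-281.4  306.5] 12.6
y -220 [ 34.6   0.9  -0.9 -34.8]
y -150 [ 35.    2.4   1.4 -34.7 -42.4 -55.9]
y 150 [ 35.5 -57. ]
y 220 [ 36.1 -35.7 -38.  -56.2][ WARN:0@0.522] global loadsave.cpp:1063 imwrite_ Unsupported depth image for selected encoder is fallbacked to CV_8U.
```

```bash
sed -i "s/print('x',r,e.round(1)\[\[0,-1\]\], e\[\[0,-1\]\].mean().round(1))/print('x',r,e.round(1))/" cov.py; python3 cov.py 144.7 2>/dev/null
```

```text
[669.4 -68.6 158.1]
x -25 [-281.7 -253.2 -251.5  -81.4   66.7  291.3  294.4  306.5]
x -15 [-282.1 -253.9 -251.8  -98.1  -95.5  -83.8   63.2  271.4  276.6  289.3
  291.8  306. ]
x 15 [-281.9  -93.    52.2  292.3  293.3  306.8]
x 25 [-281.4  -96.5  -90.5  -75.    49.2  292.6  297.8  306.5]
y -220 [ 34.5   0.8  -1.  -34.7]
y -150 [ 34.9   2.4   1.3 -34.7 -42.5 -56. ]
y 150 [ 35.5 -57.1]
y 220 [ 36.  -35.8 -38.  -56.2]
```

```bash
python3 -m inch '{"linear":[[6,-20,0],[14,-50,0],[22,-80,0],[30,-110,0],[36,-132.7,0],[36,-132.7,0],[36,-132.7,0],[36,-132.7,0]],"twist":[[0,0,0],[0,0,0],[0,0,0],[0,0,0],[0,0,0],[0,0,0],[0,0,0],[0,0,0]],"grip":[1,1,1,1,1,1,1,1]}' 100;  python3 cov.py 144.7 2>/dev/null
python3 - <<'E'
from h import *
s=bot.sense();print(tilt(s['tool_rot']),hf(s['tcp_pos']))
E
```

```text
t: 52.55
tcp_pos: [537.4, -38.3, 159.8]
tool_rot: [-2.176, -2.264, -0.008]
contact_force: [-0.3, -0.2, -4.9]
width: 0.098
grasp_force: 98.2
[537.4 -38.3 159.8]
x -25 [-282.  -265.3 -262.6  -83.3  -78.2  -71.2  -69.2  -61.7  -59.3  -55.3
   63.7  269.4]
x -15 [-282.2 -265.9 -262.9  -96.6  -94.3  -90.8  -61.8  -58.5   60.9  269.8]
x 15 [-326.5 -322.3 -312.1 -281.6 -105.8   14.2   16.    30.1   31.9   49.
   51.6   57.9  269.4]
x 25 [-326.5 -322.  -312.9 -281.7 -108.7   13.1   16.4   49.    52.3   60.8
  269.2]
y -220 [ 35.   23.1  22.5   1.2  -1.3 -36.5 -38.2 -45.2]
y -150 [ 34.3   2.8   0.7 -37.4 -39.  -45. ]
y 150 [ 36.  -46.2]
y 220 [ 36.3 -45.5]
[-0.002 -0.005  0.039] [  1.8   2.6 159.8]
```

```bash
python3 -m inch '{"linear":[[3.4,-2.1,0],[3.4,-2.1,0],[3.4,-2.1,15],[3.4,-2.1,30],[3.4,-2.1,36],[3.4,-2.1,36],[3.4,-2.1,36]],"twist":[[0,0,-0.005],[0,0,-0.005],[0,0,-0.005],[0,0,-0.005],[0,0,-0.005],[0,0,-0.005],[0,0,-0.005]],"grip":[1,1,1,1,1,1,1]}' 100;  python3 cov.py 110 2>/dev/null
python3 - <<'E'
from h import *
s=bot.sense();print(tilt(s['tool_rot']),hf(s['tcp_pos']))
E
```

```text
t: 53.48
tcp_pos: [534.7, -34.7, 124.1]
tool_rot: [-2.171, -2.269, -0.008]
contact_force: [-0.5, -0.8, -5.5]
width: 0.103
grasp_force: 98.1
[534.7 -34.7 124.1]
x -25 [-282.9 -274.  -271.4  -82.8  -75.4  -71.9  -68.8  -66.7  -63.8  -61.
  -61.   -55.5   64.7  269.4]
x -15 [-281.2 -272.4 -268.9  -96.9  -92.6  -89.   -78.8  -77.8  -60.   -56.6
   62.2  269.2]
x 15 [-337.2 -326.4 -281.8 -102.2   31.7   33.5   50.6   54.1   60.8  269.1]
x 25 [-339.3 -334.2 -324.6 -282.1 -105.3   14.4   17.5   63.1  269. ]
y -220 [ 35.6   1.1  -1.5 -34.9 -36.8 -41.1]
y -150 [ 34.8   2.4   0.3 -35.8 -37.5 -41.5]
y 150 [ 34.9 -42.4]
y 220 [ 34.4 -41.7]
[-0.003 -0.005  0.044] [ -0.4   6.3 124.3]
```

```bash
python3 -m inch '{"linear":[[0,0.4,4],[0,0.4,8],[0,0.4,12],[0,0.4,16],[0,0.4,19],[0,0.4,19]],"twist":[[0,0,0],[0,0,0],[0,0,0],[0,0,0],[0,0,0],[0,0,0]],"grip":[1,1,1,1,1,1]}' 100
python3 -m inch '{"linear":[[0,0,2],[0,0,4],[0,0,5.5],[0,0,5.5],[0,0,5.5]],"twist":[[0,0,0],[0,0,0],[0,0,0],[0,0,0],[0,0,0]],"grip":[1,1,1,1,1]}' 100;  python3 cov.py 88 2>/dev/null
```

```text
t: 54.28
tcp_pos: [534.5, -34.4, 104.6]
tool_rot: [-2.17, -2.268, -0.007]
contact_force: [-1.1, 0.1, -3.8]
width: 0.103
grasp_force: 98.1
t: 54.9
tcp_pos: [535.0, -34.5, 101.4]
tool_rot: [-2.171, -2.27, -0.008]
contact_force: [-5.9, 1.0, 12.5]
width: 0.102
grasp_force: 100.1
[535.  -34.5 101.4]
x -25 [-282.6 -278.6 -276.6  -81.4  -75.2  -68.5  -65.5  -57.9   64.   269.6]
x -15 [-282.8 -277.3 -274.   -98.6  -92.6  -88.5  -78.4  -76.6  -59.1  -55.3
   61.6  269.9]
x 15 [-333.2 -281.5 -159.  -159.  -101.6   31.    34.6   50.8   54.4   61.3
  269.7]
x 25 [-330.7 -281.8 -103.8   14.5   16.9   63.4  269.5]
y -220 [ 34.7  -0.2  -3.3 -40.6]
y -150 [ 35.2   3.6   1.6 -35.2 -37.1 -41.2]
y 150 [ 35.1 -41.9]
y 220 [ 35.2 -41.2]
```

Contact came at TCP 101.4, where 101.5 is the seated height for this grasp. I release and check.

```bash
python3 -m inch '{"linear":[[0,0,-0.5],[0,0,-1],[0,0,-1],[0,0,-1],[0,0,-20],[0,0,-60],[0,0,-120],[60,-40,-190],[100,-80,-200],[100,-80,-200]],"twist":[[0,0,0],[0,0,0],[0,0,0],[0,0,0],[0,0,0],[0,0,0],[0,0,0],[0,0,0],[0,0,0],[0,0,0]],"grip":[0.5,0,-1,-1,-1,-1,-1,-1,-1,-1]}' 
python3 -m inch '{"linear":[[0,0,0],[0,0,0]],"twist":[[0,0,0],[0,0,0]],"grip":[-1,-1]}' 
python3 snap.py e
python3 - <<'E'
from h import *
import pickle
s,p=pickle.load(open('ve.pkl','rb'))
t=bot.camera('top')
img=t['pixels'].astype(int);sub=img[170:225,225:445];m=(sub.min(2)>215).astype(np.uint8)
n,l,st,ce=cv2.connectedComponentsWithStats(m);i=1+st[1:,4].argmax()
pts=np.argwhere(l==i)[:,::-1].astype(np.float32)+np.float32([225,170])
box=cv2.boxPoints(cv2.minAreaRect(pts.astype(np.float32)));w=np.array([hit(t,b[::-1],88) for b in box]);print(w,w.mean(0))
print([(whit(s,p,d['position'],84),round(d['confidence'],2)) for d in bot.pinpoint(p,'cover')[:2]])
# wrist edge heights test: width of cover at assumed z 88 along length; +y edge
for z in(88,):
  b=ortho(s,p,535.6,-41.3,.044,z,300,60,3).min(2).astype(float);bb=cv2.blur(b,(15,1))
  for yy in(-200,-100,0,100,200,245):
    c=bb[:,int((yy+300)*3)];k=np.where(c>170)[0];print(yy,60-k.min()/3 if len(k) else None,60-k.max()/3 if len(k) else None)
  r=cv2.blur(b,(1,9))[int((60-20)*3)];k=np.where(r>170)[0];print('yend',k.max()/3-300,k.min()/3-300)
# pin visibility: dark/hole patch statistics near +y hole
a=ortho(s,p,535.6-261*np.sin(.044),-41.3+261*np.cos(.044),.044,88,16,16,2).mean(2)
print(a[::3,::3].astype(int))
E
```

```text
t: 56.2
tcp_pos: [448.8, 62.4, 301.5]
tool_rot: [-2.17, -2.271, -0.01]
contact_force: [0.8, 0.7, 0.3]
width: 0.997
grasp_force: 0.0
t: 56.45
tcp_pos: [450.6, 60.5, 299.3]
tool_rot: [-2.171, -2.269, -0.007]
contact_force: [-0.4, -0.1, -0.4]
width: 1.004
grasp_force: 0.0
e [450.6  60.5 299.3]
[[ 558.1  234.9]
 [ 574.7 -123.3]
 [ 504.9 -126.1]
 [ 488.4  231. ]] [531.525  54.125]
[(array([535.8, -42.3]), 0.76)]
-200 35.0 25.333333333333336
-100 22.333333333333336 12.0
0 35.0 -36.66666666666667
100 35.0 -35.33333333333333
200 35.0 -35.0
245 35.0 -35.33333333333333
yend 274.33333333333337 -177.0
[[220 218 218 218 217 218 218 218 219 218 218 218 218 217 218 218 218 219
  220 237  90  53]
 [219 219 219 219 219 219 219 219 219 218 219 219 219 219 218 219 219 219
  221 244  69  55]
 [217 218 218 218 219 219 219 219 218 219 219 219 220 220 220 219 219 219
  220 242  65  56]
 [217 216 216 216 215 216 218 218 219 218 218 218 219 218 218 217 218 218
  219 230 114  45]
 [216 216 217 217 216 217 218 212 203 199 201 201 210 217 220 218 218 218
  219 223 126  43]
 [218 219 219 218 218 219 208 204 193 
[... 843 characters left out ...]
8 147 167 184 177 168 214 224
  222 227 138  39]
 [220 219 220 219 218 216 213 188 202 190 174 212 217 158 162 211 226 222
  222 224 136  42]
 [220 221 220 221 222 215 208 214 216 217 215 200 206 172 204 226 222 223
  222 226 128  43]
 [220 221 221 220 220 222 218 210 206 201 204 181 190 211 225 221 221 220
  221 229 120  47]
 [217 217 217 217 217 217 218 218 216 213 212 214 221 220 217 217 217 218
  219 232 105  51]
 [217 217 218 218 218 217 218 218 218 218 219 219 218 218 219 218 219 219
  219 240  89  53]
 [219 218 219 220 219 219 219 218 218 218 218 218 220 220 220 220 219 220
  220 248  80  53]
 [216 216 215 216 217 216 217 218 217 218 217 217 216 217 216 216 217 218
  218 250  58  58]]
```

```bash
python3 -m inch '{"linear":[[-40,0,0],[-90,0,0],[-140,0,0],[-190,0,0],[-230,0,0],[-250,0,0],[-250,0,0],[-250,0,0]],"twist":[[0,0,0],[0,0,0],[0,0,0],[0,0,0],[0,0,0],[0,0,0],[0,0,0],[0,0,0]],"grip":[-1,-1,-1,-1,-1,-1,-1,-1]}' |head -2
python3 snap.py f
python3 - <<'E'
from h import *
import pickle
s,p=pickle.load(open('vf.pkl','rb'))
for z in(84,88,96):
  b=ortho(s,p,535.6,-41.3,.044,z,300,60,3).min(2).astype(float);bb=cv2.blur(b,(15,1))
  print(z,[(yy,round(60-k.min()/3,1),round(60-k.max()/3,1)) for yy in(-270,-245,-200,-100,0,60) for k in[np.where(bb[:,int((yy+300)*3)]>150)[0]] if len(k)])
a=ortho(s,p,535.6+261*np.sin(.044),-41.3-261*np.cos(.044),.044,88,16,16,1.5).mean(2)
print(a[::3,::3].astype(int))
t=bot.camera('top');sub=t['pixels'][170:225,225:445];m=(sub.min(2)>200).astype(np.uint8)
n,l,st,ce=cv2.connectedComponentsWithStats(m);i=1+st[1:,4].argmax()
pts=np.argwhere(l==i)[:,::-1].astype(np.float32)+np.float32([225,170])
box=cv2.boxPoints(cv2.minAreaRect(pts));w=np.array([hit(t,b[::-1],88) for b in box]);print(w,w.mean(0))
E
```

```text
t: 57.6
tcp_pos: [461.0, -188.0, 298.2]
f [ 461.  -188.   298.2]
84 [(-270, np.float64(58.7), np.float64(-33.7)), (-245, np.float64(37.0), np.float64(-34.0)), (-200, np.float64(37.3), np.float64(-46.3)), (-100, np.float64(37.0), np.float64(-46.3)), (0, np.float64(36.7), np.float64(-46.0)), (60, np.float64(36.7), np.float64(-46.3))]
88 [(-270, np.float64(59.7), np.float64(-34.3)), (-245, np.float64(36.0), np.float64(-34.7)), (-200, np.float64(60.0), np.float64(-46.7)), (-100, np.float64(60.0), np.float64(-46.7)), (0, np.float64(35.3), np.float64(-46.3)), (60, np.float64(60.0), np.float64(-47.0))]
96 [(-270, np.float64(59.3), np.float64(-35.0)), (-245, np.float64(33.3), np.float64(-35.7)), (-200, np.float64(60.0), np.float64(-47.3)), (-100, np.float64(60.0), np.float64(-47.3)), (0, np.float64(60.0), np.float64(-47.3)), (60, np.float64(60.0), np.float64(-31.0))]
[[204 218 214 215 215 215 214 215 214 214 214 215 214 213 214 213]
 [201 217 215 214 215 215 216 214 215 214 215 214 214 215 214 215]
 [199 216 213 211 212 213 216 215 215 215 215 213 213 212 212 214]
 [195 217 214 214 215 208 1
[... 229 characters left out ...]
12 214 214]
 [191 223 218 200 190 187 179 173 170 169 160 178 201 212 217 216]
 [191 221 219 184 167 175 175 174 173 171 169 167 181 209 216 215]
 [188 218 220 192 133 138 157 166 167 168 165 167 196 216 214 214]
 [189 217 213 208 176 165 153 141 153 158 153 159 196 218 216 216]
 [190 218 212 214 201 206 199 177 173 159 155 190 220 216 216 216]
 [191 217 215 216 213 191 200 211 212 194 202 214 216 215 215 215]
 [190 214 212 213 213 214 212 206 212 209 211 212 212 212 211 212]
 [189 213 212 213 213 213 213 213 213 212 213 213 213 212 212 212]
 [191 213 212 212 212 212 213 212 211 212 212 212 212 212 212 212]]
[[ 558.1  235.1]
 [ 583.3 -309.1]
 [ 513.4 -311.4]
 [ 488.2  231.2]] [535.75 -38.55]
```

```bash
python3 -m inch '{"linear":[[0,0,0],[0,0,0],[0,0,0]],"twist":[[0,0,0],[0,0,0],[0,0,0]],"grip":[-1,-1,-1]}' |head -2; python3 -c "
from plant import bot
print(bot.job_done())"
```

```text
t: 58.08
tcp_pos: [461.2, -188.5, 298.7]
the job is handed in; nothing more can be done
None
```

The job is handed in: by my camera measurements all four flats are within about 6° of straight up and the cover is level and fully down over both pins, though the hand-in call returned no verdict.

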